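# Swing the fondue saucepan's handle in over the hob

## Robot

A 6-joint arm with a two-finger parallel gripper is mounted at the origin on the work surface. World frame = base frame: x ahead of the robot, y to its left, z up, the work surface at z = 0. Lengths are in mm, angles in degrees, forces in N, time in s.
With the tool pointing down it reaches from about 325 to 1000 mm from the base axis. Payload 5.1 kg.
Tool frame: the origin (TCP) lies on the mounting face of the last link; the fingertips stand 173 mm ahead of it and the grasp point (between the pads) lies 155 mm ahead of it; x points along the fingers, z is the direction in which the jaws open and shut, and the axes are right-handed (so a half turn about x gives the same grasp; the last joint's range is limited). The gripper opens to 85 mm and grips with 20 to 120 N. Pads are 22 mm wide; open, the fingers measure 114 mm over their backs; the gripper's body (76 mm by 85 mm) begins 54 mm behind the grasp point. The pads swing forward as they close: fully open they stand 13 mm farther back than shut.
Start: joints at [-78.071, 7.093, 94.555, -0, 78.352, -4.733], TCP at [186.335, -622.708, 404.722] pointing down, gripper open.
Joint ranges: [-149.61, 149.61], [-58.7, 133.49], [1.44, 155.28], [-77.14, 257.14], [18.33, 153.61], [-166.67, 166.67]. Speed limits (degrees/s): [147.25, 147.25, 180, 180, 180, 180].

## Interface

Orientations are given as [roll, pitch, yaw] about the fixed x, y, z axes, in that order (R = Rz(yaw) Ry(pitch) Rx(roll)).
In Python, from cell import ctrl gives the robot as it stands.
- The arm moves only by the shell command python3 -m crank 'ROWS' [OPENING] [FORCE]. ROWS is JSON, a list of rows, each a list of 2 entries, a list of its own where there are three numbers: the shift along the tool's x, y, z in cm, then the turn about the tool's x in degrees. A call has 1 to 10 rows; each row is the pose to reach, as a shift and turn from the pose commanded when the call began, along the tool's axes at that moment; what a row does not reach only later rows make up. A row lasts 1/12 s, in which the tool goes at most 41.7 mm and 7.16 degrees, less where a joint would pass 70% of its speed; a pose out of reach is approached as far as the arm can. A call with a gripper value outside its range is refused whole. OPENING is the opening, from -1 (shut) to 1 (fully open), so that 0 is half open, set as the call begins (- or left out, the last holds). The fingers move at their own pace and stop on an object; FORCE is the grip in N (left out, the last holds). Time passes only in rows, so rows that repeat a pose let the fingers close. It gives the time, the measured TCP pose, the force and the opening at its end, in the units of the state.
- ctrl.get_state(): the state, without advancing time (a new reading comes with each control period).
- ctrl.camera(name): name is "scene" or "top" or "wrist"; returns the picture (400x640x3 uint8, red, green, blue); there is no depth.
- ctrl.camera_params(name): a dict with "mtx" (3x3 intrinsics, pixels), "xyz" and "rotation" of the camera in the world. Camera axes: x right, y up, looking along -z (the intrinsics and any distortion apply to the point x, -y, -z); pixel columns grow to the right and rows downward; lengths in mm; the calibration is good to about 2 mm. The wrist camera is an equidistant fisheye: a pixel r from the principal point sees the ray r / f radians off the axis. A picture is of the moment at which its call begins: read the wrist's pose just before it. camera_params takes no time and is no camera call; for the wrist camera it gives the pose at the moment of the call.
- ctrl.finish_job(): hands the job in, once; it reports no verdict.
Trained networks look in the newest picture that a camera, given by its name, has taken for a name from the list of things; names that differ only in an ending like _2 or _b are one class to them, and where a whole thing is asked for, a point or a joint stands for the part that bears it (a point fixed in the world has none). Each returns a list of dicts, best first, with "score" (0 to 1); they miss things now and then, are a little off and sometimes report something else, mostly with a low value. They report only what shows in the picture. A call takes as long as a camera call.
- ctrl.cut_out(target, camera): "region" (400x640 bool, what is visible of it) and "box" ([centre column, centre row, width, height] in pixels, round what is visible of it).
The state is a dict: "clock": time; "joint_pos": joint angles; "joint_velocities": joint speeds; "effort": joint torques, N m; "position": TCP position; "ee_rot": TCP orientation; "force": force on the tool from outside, world axes, zero at the start; "moment": the same for the moment, N m; "gripper_width": finger opening in mm.
Only numpy, scipy, OpenCV 4.12 (cv2) and the standard library are available. Lean on these libraries where they do the work, as an engineer would, in place of code of your own. Each camera call takes 0.05 s, during which the arm holds its last target.

## Task

The saucepan on the hob's smaller hotplate has been knocked off centre and its long handle sticks out past the end of the hob, at the milk pan. Take the handle and swing it round by the back, so that it lies over the back half of the hob in the gap between saucepan and casserole, with its end past no edge of the hob and a good two fingers clear of the casserole, and leave the saucepan centred on its hotplate. Slide it round on the plate without lifting or tipping it, and without shifting the other pans or the tasting things or knocking the rack above.

Things in the scene. Friction and masses are not known exactly. Their poses are not given: they have to be found in the camera images.
- saucepan: the pan to turn: loose, open, bright steel, 160 mm across, 70 mm high, 0.6 to 1 kg, one long straight handle. Origin: centre of its underside, z up; its own +x points along the handle. It stands on the smaller hotplate, at the hob's left (+y) end. It tips if the handle is pressed down with more than about 5 N.
- handle_grip (a point): the middle of the saucepan's handle grip, on its axis: 145 mm out from the pan's centre along the pan's +x and 75 mm above its underside. The grip is a round black bar 22 mm thick running from 110 to 190 mm out and rising outward at 15 degrees.
- handle_end (a point): the outer end of the saucepan's handle, 190 mm out from the pan's centre and 87 mm above its underside.
- hob: twin electric hob, fixed, steel case 330 mm deep (x) by 560 mm long (y), top at 72 mm. Origin: centre of its underside, on the table; +x to its back edge (at 165 mm), +y to its left end (at 280 mm). Two knobs stick out 23 mm in front. Hotplate tops at 80 mm: the smaller (156 mm across) centred at y = 140 mm, the bigger (180 mm) at y = -140 mm.
- small_plate (a point): centre of the top of the smaller hotplate, where the saucepan belongs (80 mm above the table).
- rack: overhead rack of steel tubes, fixed; origin and axes as the hob's. Three 14 mm tubes along y at x = 75, 145, 215 mm, y -380 to 380 mm, underside 371 mm up; two wooden trays on its -y end; end posts at y = -380 and 380, x = 215 mm, with stays from (x 100, 374 up) down to the posts at 280. An upright tool cannot reach the handle below the rack: it must lean back to the robot's side.
- casserole: the neighbour on the bigger hotplate: loose steel casserole 174 mm across the lid, 132 mm high with the lid's knob (rim at 90 mm), a loop handle at front and back (117 mm from its centre). Origin: centre of its underside. Higher than the saucepan's handle, so the handle cannot pass on that side.
- milk_pan: small loose steel milk pan, 106 mm across its rim and 78 mm high, on a 6 mm cork mat on the table beside the hob's +y end. Origin: centre of its underside; own +x along its 150 mm handle (top at 88 mm), which points away from the hob. The saucepan's handle passes above it or beside it.
- cheese_block: bystander: block of cheese 75 x 160 x 68 mm in a low wooden tray (230 x 300 x 30 mm) at the robot's right. Origin: centre of its underside.
- cheese_slice: bystander: slice of cheese 22 x 125 x 20 mm in the same tray. Origin: centre of its underside.
- paring_knife: bystander: small knife 255 mm long with a black handle, flat on the table, front right. Origin: near its middle, on the table.
- paper_tub: bystander: open brown paper tub 96 mm across, 98 mm high, front left. Origin: centre of its underside.
- paper_tub_2: bystander: smaller brown paper tub 84 mm across, 80 mm high, front left. Origin: centre of its underside.
- mustard_jar: bystander: closed jar 68 mm across, 100 mm high, front left. Origin: centre of its underside.

How it is judged (in metres and radians):
At the end, for the whole second after the job is handed in: The saucepan stands flat and still within 12 mm of its hotplate's centre, its handle's end above the hob's back half (hob frame: x 40 to 168 mm, y below 70 mm) and at least 120 mm from the casserole's centre (25 mm off its wall); the other things are where they were (x of handle_end in the frame of hob between 0.04 and 0.168 m and y of handle_end in the frame of hob below 0.07 m and horizontal distance between handle_end and casserole above 0.12 m and horizontal distance between saucepan and small_plate below 0.012 m and angle between saucepan's own z axis and vertical below 0.04 rad and z of saucepan in the frame of hob below 0.085 m and linear speed of saucepan below 0.01 m/s); the robot touches nothing.
It fails at once if the saucepan is tipped by more than 9 degrees (angle between saucepan's own z axis and vertical above 0.157 rad).
It fails at once if the saucepan is lifted more than 20 mm off its hotplate (z of saucepan in the frame of hob above 0.1 m).
It fails at once if the casserole or the milk pan is shifted by more than 20 mm (distance of any of casserole, milk_pan from where it was at the start of the episode above 0.02 m).
It fails at once if the rack is knocked with more than 12 N (contact force between the arm and rack above 12 N).
It fails at once if the tasting things are disturbed (moved by more than 40 mm) (distance of any of cheese_block, cheese_slice, paring_knife, paper_tub, paper_tub_2, mustard_jar from where it was at the start of the episode above 0.04 m).
It also fails if it takes over 64 s, if anything falls off the work surface, if the arm or the gripper's body presses on something with over 40 N, if the wrist force passes 120 N, or if a joint passes its speed limit or range.

## Working session

There is one attempt and no reset: what is moved stays moved. The work goes in short steps, Python scripts to look and compute and a shell command to move; the robot and the scene stay as the last step left them, time stands still between calls to the robot, and variables do not carry over. Pictures are saved under pics/ and viewed, and the job is handed in when it is done.

```bash
ls; mkdir -p pics; python3 - <<'E'
from cell import ctrl
import cv2
s=ctrl.get_state();print(s)
for n in ("scene","top","wrist"):
    im=ctrl.camera(n);cv2.imwrite(f"pics/{n}0.png",im[:,:,::-1])
    p=ctrl.camera_params(n);print(n,p)
E
```

```text
pics
{'clock': 0.0, 'joint_pos': array([-7.80715209e+01,  7.13249289e+00,  9.46340255e+01, -5.74323385e-04,
        7.83521069e+01, -4.73339388e+00]), 'joint_velocities': array([-0.0427994 , -0.00877991, -0.0341813 ,  0.05598344, -0.01008695,
       -0.03594686]), 'effort': array([-1.10556593e-03, -4.23612571e+01, -3.65453768e+01, -1.84543560e-04,
        6.95178634e-03, -1.55290701e-05]), 'position': array([ 186.28010371, -622.46993685,  403.46456141]), 'ee_rot': array([175.53817221,  89.88137333, 102.20016174]), 'force': array([ 0.35585075, -0.7904041 ,  0.17597765]), 'moment': array([-0.01001373, -0.01126178,  0.00151122]), 'gripper_width': 85.42759415872166}
scene {'mtx': array([[449.89708367,   0.        , 329.08479884],
       [  0.        , 449.89708367, 204.22720888],
       [  0.        ,   0.        ,   1.        ]]), 'xyz': array([1129.66887171, -542.67418639, 1474.58918266]), 'rotation': array([33.3770207 ,  0.24867422, 56.03825656])}
top {'mtx': array([[451.23792047,   0.        , 320.10155357],
       [  0.        , 451.23792047, 197.37372989],
       [  0.        ,   0.        ,   1.        ]]), 'xyz': array([ 154.79909003,  -24.22406776, 1520.54373648]), 'rotation': array([ 1.03988520e+01, -5.09912068e-02, -8.95985286e+01])}
wrist {'mtx': array([[309.70691629,   0.        , 319.91030532],
       [  0.        , 309.70691629, 201.39549597],
       [  0.        ,   0.        ,   1.        ]]), 'xyz': array([ 269.43000828, -597.20322786,  372.90881629]), 'rotation': array([-1.92342668e+01,  5.22835433e-02, -7.33593433e+01])}
```

View pics/scene0.png

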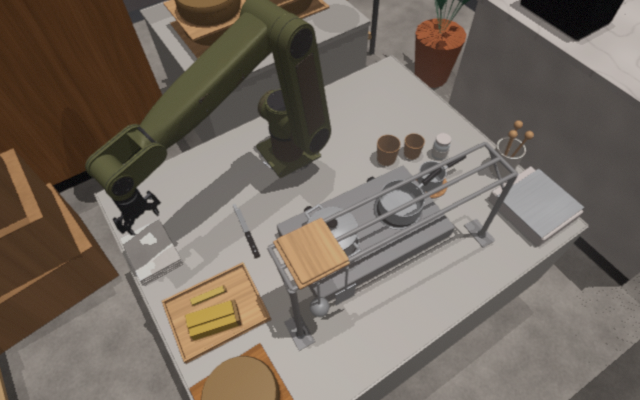

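View pics/top0.png

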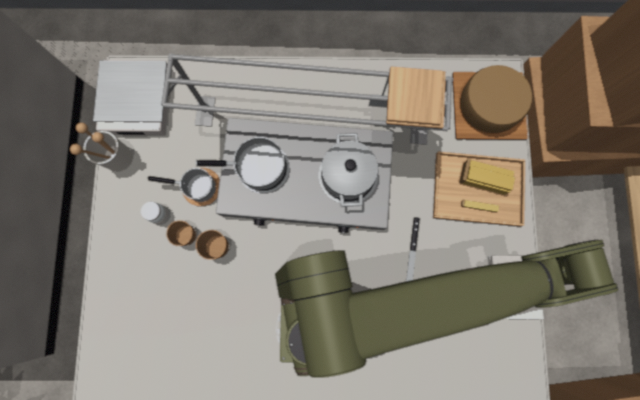

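View pics/wrist0.png

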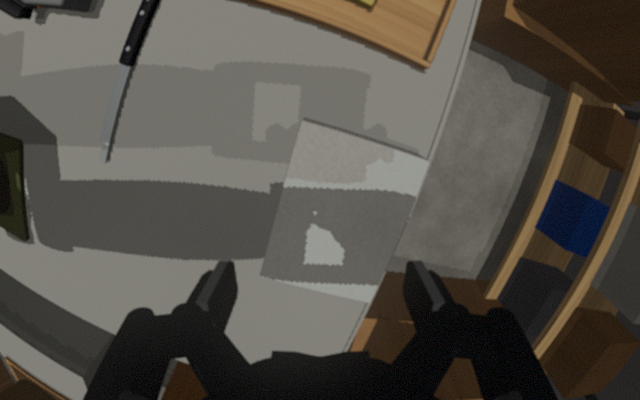

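The pictures show: in top view the saucepan at (261,165) with its handle end near (197,163), the milk pan at (198,185), the casserole at (349,172), and the hob spanning about (218–392, 118–228). In the wrist view only the right table end is visible. Next I'll localise these.

```bash
cat > h.py <<'E'
from cell import ctrl
import numpy as np, cv2
from scipy.spatial.transform import Rotation as R
def cam(n):
    p=ctrl.camera_params(n); return p['mtx'],np.array(p['xyz']),R.from_euler('xyz',p['rotation'],degrees=True).as_matrix()
def px2w(n,uv,z):
    K,c,M=cam(n); uv=np.atleast_2d(uv).astype(float)
    d=np.c_[(uv[:,0]-K[0,2])/K[0,0],-(uv[:,1]-K[1,2])/K[1,1],-np.ones(len(uv))]@M.T
    return (c+d*((z-c[2])/d[:,2])[:,None])[:,:2]
def w2px(n,P):
    K,c,M=cam(n); q=(np.atleast_2d(P)-c)@M
    return np.c_[K[0,2]+K[0,0]*q[:,0]/-q[:,2],K[1,2]-K[1,1]*q[:,1]/-q[:,2]]
def tool():
    s=ctrl.get_state(); M=R.from_euler('xyz',s['ee_rot'],degrees=True).as_matrix(); return np.array(s['position']),M,s
E
python3 - <<'E'
from h import *
p,M,s=tool();print(M.round(3))
import pickle
out={}
for n in ("top","scene"):
    im=ctrl.camera(n)[:,:,::-1].copy()
    for t in ("hob","saucepan","casserole","milk_pan","handle_end"):
        r=ctrl.cut_out(t,n)
        for d in r[:2]: print(n,t,round(d['score'],2),np.round(d['box'],1),d['region'].sum())
        if r:
            out[n,t]=r[0]['region']
            cs,_=cv2.findContours(r[0]['region'].astype(np.uint8),0,2); cv2.drawContours(im,cs,-1,tuple(int(x) for x in np.random.randint(0,255,3)),1)
    cv2.imwrite(f"pics/m_{n}.png",im)
    x0,y0,x1,y1=(150,100,410,250) if n=="top" else (260,120,530,300)
    cv2.imwrite(f"pics/mz_{n}.png",cv2.resize(im[y0:y1,x0:x1],None,fx=3,fy=3,interpolation=2))
pickle.dump(out,open('m.pkl','wb'))
E
```

```text
[[-0.     0.958  0.287]
 [ 0.002  0.287 -0.958]
 [-1.     0.    -0.002]]
top hob 0.88 [304.1 175.2 175.5 113.9] 11755
top hob 0.67 [350.4 169.4  57.9  79.1] 2906
top saucepan 0.84 [237.2 163.2  89.1  52.2] 2345
top casserole 0.62 [350.  167.8  58.3  74. ] 2769
top milk_pan 0.89 [180.8 185.7  68.7  35.6] 1088
top handle_end 0.8 [240.3 162.6  87.   53.1] 2414
scene hob 0.97 [367.6 234.3 176.9 133.4] 6587
scene hob 0.71 [440.7 145.7  21.6  27.5] 408
scene saucepan 0.69 [411.1 197.1  66.7  48.6] 1399
scene casserole 0.93 [333.3 230.3  53.   54.4] 1025
scene milk_pan 0.73 [443.6 173.4  53.2  38.7] 505
scene handle_end 0.88 [408.9 196.1  65.2  55.5] 1339
```

View pics/mz_top.png

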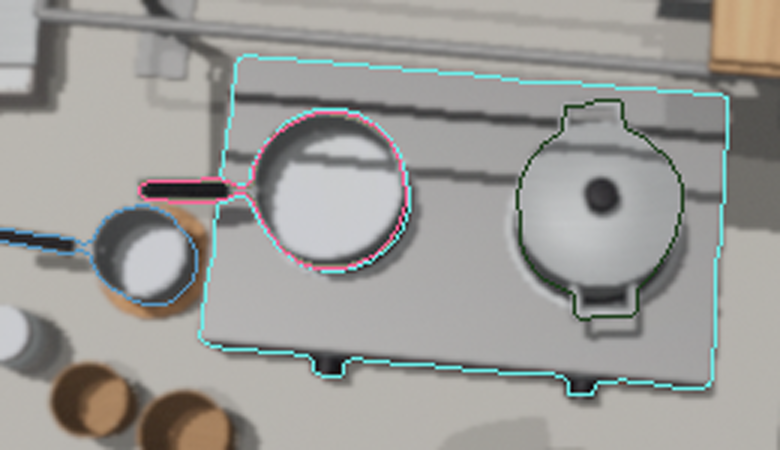

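View pics/mz_scene.png

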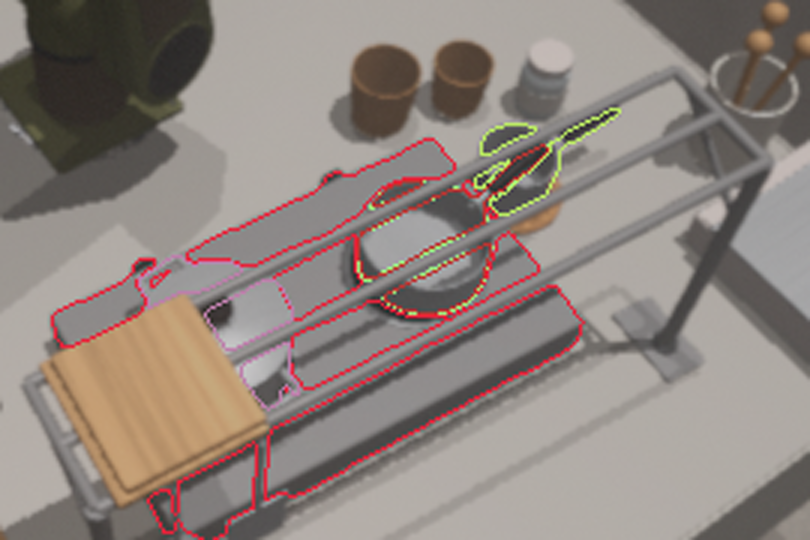

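```bash
python3 - <<'E'
from h import *
import pickle
m=pickle.load(open('m.pkl','rb'))
# hob corners in top, extrapolated corners of rounded outline
c=np.array([[236,54],[730,96],[201,344],[713,391]])/3+[150,100]
W=px2w("top",c,72); print("corners",W.round(1))
L=np.array([[165,280],[165,-280],[-165,280],[-165,-280]])
Lc=L-L.mean(0);Wc=W-W.mean(0);th=np.arctan2((Lc[:,0]*Wc[:,1]-Lc[:,1]*Wc[:,0]).sum(),(Lc*Wc).sum())
r=np.array([[np.cos(th),-np.sin(th)],[np.sin(th),np.cos(th)]]);o=W.mean(0)
print("hob",o.round(1),np.degrees(th).round(2),"resid",(W-o-L@r.T).round(1))
sp=o+r@[0,140];print("small_plate",sp.round(1))
from scipy.optimize import least_squares
def ring(t,R0,z):
    cs,_=cv2.findContours(m["top",t].astype(np.uint8),0,2);P=max(cs,key=len)[:,0]
    P=px2w("top",P+0.0,z);c0=np.median(P,0)
    f=least_squares(lambda q:np.hypot(*(P-q[:2]).T)-q[2],[*c0,R0],loss='soft_l1',f_scale=1.5);return f.x
s=ring("saucepan",80,150);print("saucepan",s.round(1));
print("casserole",ring("casserole",87,170).round(1)); print("milk",ring("milk_pan",53,84).round(1))
e=px2w("top",np.array([[139,189]])/3+[150,100],167)[0];v=e-s[:2];print("handle",np.hypot(*v).round(1),np.degrees(np.arctan2(v[1],v[0])).round(1),e.round(1))
for nm,q in(("sauce",s[:2]),("end",e),("cass",ring("casserole",87,170)[:2])): print(nm,"hob frame",(r.T@(q-o)).round(1))
p,M,st=tool();print(p,st['clock'])
# back-check in scene
a=np.linspace(0,6.28,60)
im=cv2.imread("pics/scene0.png")
for x,y in w2px("scene",np.c_[s[0]+80*np.cos(a),s[1]+80*np.sin(a),150+0*a]):cv2.circle(im,(int(round(x)),int(round(y))),0,(0,0,255),-1)
LL=np.array([[x,y] for x in(75,) for y in(-380,380)])@r.T+o
for q in w2px("scene",np.c_[LL,[378,378]]):print(q)
pp=w2px("scene",np.c_[LL,[378,378]]).astype(int);cv2.line(im,tuple(pp[0]),tuple(pp[1]),(0,255,0),1)
hb=w2px("scene",np.c_[np.array([[165,280],[165,-280],[-165,-280],[-165,280]])@r.T+o,[72]*4]).astype(np.int32);cv2.polylines(im,[hb],True,(255,0,0),1)
cv2.imwrite("pics/chk.png",cv2.resize(im[120:320,240:540],None,fx=2.6,fy=2.6,interpolation=0))
E
```

```text
corners [[ 690.5  286.6]
 [ 645.3 -267.7]
 [ 361.3  310. ]
 [ 314.3 -242. ]]
hob [502.8  21.7] -4.63 resid [[ 0.6 -0.9]
 [ 0.6  3. ]
 [ 0.3 -4.1]
 [-1.5  2. ]]
small_plate [514.1 161.3]
saucepan [515.2 168.8  82.1]
casserole [ 491.7 -111.3   89.8]
milk [454.4 382.9  59.2]
handle 191.1 92.0 [508.5 359.8]
sauce hob frame [  0.5 147.6]
end hob frame [-21.6 337.4]
cass hob frame [  -0.4 -133.5]
[ 186.35358596 -622.71811681  404.7393312 ] 0.75
[266.60476805 246.50292974]
[482.41621957 142.93518983]
```

View pics/chk.png

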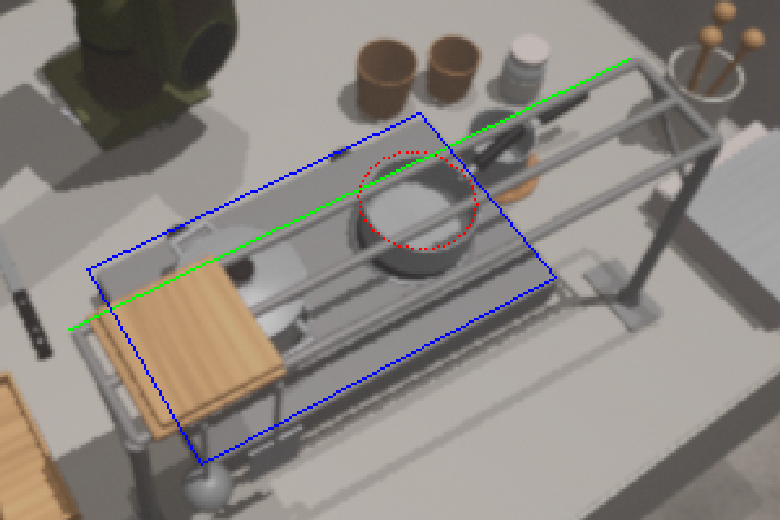

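The hob fits at about (503, 22), yaw −4.6°. The saucepan is at (515, 169) with its handle at 92°, and the small plate is at (514, 161). The moves only turn the tool about its own pointing axis, so it stays upright and can't follow the handle under the rack. I'll grip the pan's wall on the robot side instead and swing the pan from there. First I'll travel over, keeping in front of the rack.

```bash
python3 -m crank '[[[-2,21.5,-28],-70],[[-2,21.5,-28],-70],[[-2,21.5,-28],-70],[[-2,21.5,-28],-70],[[-2,21.5,-28],-70],[[-2,21.5,-28],-70],[[-2,21.5,-28],-70],[[-2,21.5,-28],-70],[[-2,21.5,-28],-70],[[-2,21.5,-28],-70]]' 0.2 30
cat >> h.py <<'E'
def plan(xyz,zang):
    p,M,s=tool(); sh=M.T@(np.array(xyz)-p); cur=np.degrees(np.arctan2(M[1,2],M[0,2])); t=-(zang-cur)
    t=(t+180)%360-180
    print("pos",p.round(1),"zang",cur.round(1),"j6",s['joint_pos'][5].round(1),"F",s['force'].round(1),"w",round(s['gripper_width'],1),"t",s['clock'])
    print("shift cm",(sh/10).round(2),"turn",t.round(1),"dist",np.linalg.norm(sh).round(1))
E
python3 -c "
from h import *
plan([450,70,425],67)"
```

```text
clock: 1.58
position: [312.9, -289.6, 425.5]
ee_rot: [-13.0, 89.9, -15.8]
force: [-0.1, -0.7, 0.1]
gripper_width: 51.0
pos [ 312.9 -289.6  425.5] zang -2.7 j6 -47.3 F [-0.1 -0.7  0.1] w 51.0 t 1.5833
shift cm [ 0.06 36.58 11.97] turn -69.7 dist 384.9
```

```bash
python3 -m crank '[[[0,36.6,12],-70],[[0,36.6,12],-70],[[0,36.6,12],-70],[[0,36.6,12],-70],[[0,36.6,12],-70],[[0,36.6,12],-70],[[0,36.6,12],-70],[[0,36.6,12],-70],[[0,36.6,12],-70],[[0,36.6,12],-70]]'
python3 - <<'E'
from h import *
for n in("wrist","top"):
    cv2.imwrite(f"pics/{n}1.png",ctrl.camera(n)[:,:,::-1])
s=ctrl.get_state();print(s['joint_pos'].round(1))
c=np.array([515.2,168.8]);a=np.radians(-113)
w=c+79*np.array([np.cos(a),np.sin(a)]);print(w)
plan([*w,380],67)
E
```

```text
clock: 2.42
position: [453.8, 69.9, 425.0]
ee_rot: [-1.7, 89.9, 65.6]
force: [-0.6, -1.1, 0.1]
gripper_width: 51.4
[  1.8 -18.9 116.6   0.   82.3 -65.2]
[484.33224085  96.08011658]
pos [453.5  67.6 424.7] zang 66.9 j6 -65.2 F [-0.4 -0.9 -1.1] w 51.5 t 2.5167
shift cm [ 4.47 -1.73  3.83] turn -0.1 dist 61.4
```

View pics/wrist1.png

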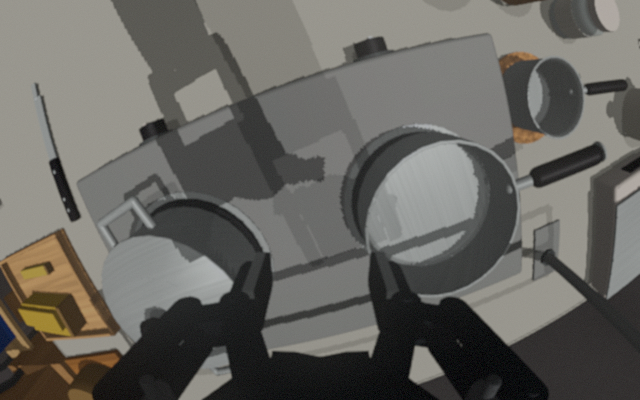

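View pics/top1.png

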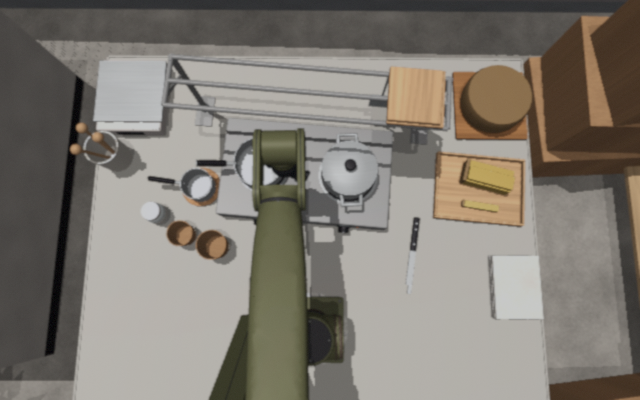

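```bash
python3 - <<'E'
from h import *
for z in(450,500,550,600,650):
    print(z,px2w("top",[[280,129],[255,135],[305,135],[280,165]],z).round(0).tolist())
print(w2px("top",[[453.5,67.6,425],[453.5,67.6,525],[453.5,67.6,575]]).round())
K,c,M=cam("wrist");print(c,K[0,0])
E
python3 - <<'E'
import cv2
a=cv2.imread("pics/top1.png")[100:240,200:360];cv2.imwrite("pics/t1z.png",cv2.resize(a,None,fx=4,fy=4,interpolation=2))
E
```

```text
450 [[523.0, 77.0], [507.0, 138.0], [508.0, 15.0], [431.0, 75.0]]
500 [[506.0, 72.0], [491.0, 131.0], [491.0, 13.0], [418.0, 70.0]]
550 [[489.0, 67.0], [474.0, 123.0], [475.0, 11.0], [405.0, 66.0]]
600 [[471.0, 63.0], [458.0, 116.0], [458.0, 9.0], [392.0, 61.0]]
650 [[454.0, 58.0], [441.0, 108.0], [442.0, 7.0], [379.0, 56.0]]
[[284. 159.]
 [281. 147.]
 [279. 141.]]
[377.09609223 101.8260083  393.92985468] 309.70691628693146
```

View pics/t1z.png

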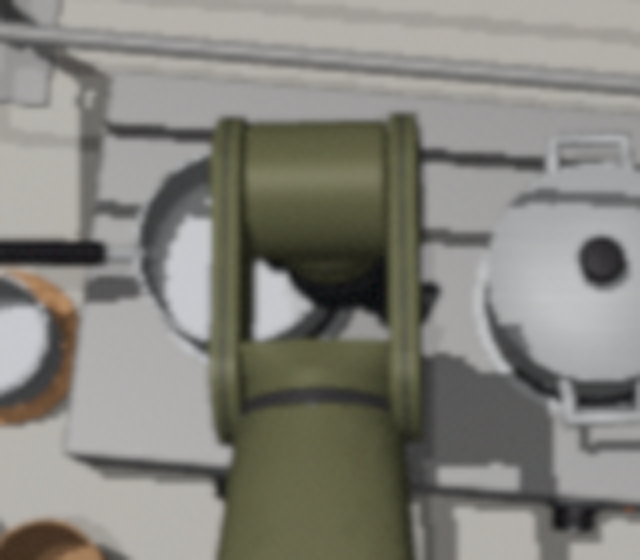

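The wrist view shows the saucepan at (440,210) with its handle running to the right to (600,155), the casserole at (190,270), and the shut side of the rack clear of the tool. In the top view the wrist fork is about 45 mm forward of the tool axis, so it stays clear of the front tube. I'll refine the pan's centre with the wrist camera.

```bash
cat >> h.py <<'E'
def wpx2w(uv,z,cp=None):
    K,c,M=cp or cam("wrist"); uv=np.atleast_2d(uv).astype(float)
    a=(uv[:,0]-K[0,2]);b=-(uv[:,1]-K[1,2]);r=np.hypot(a,b);t=r/K[0,0];k=np.where(r>0,np.sin(t)/np.maximum(r,1e-9),0)
    d=np.c_[a*k,b*k,-np.cos(t)]@M.T
    return (c+d*((z-c[2])/d[:,2])[:,None])[:,:2]
def w2wpx(P):
    K,c,M=cam("wrist");q=(np.atleast_2d(P)-c)@M
    t=np.arctan2(np.hypot(q[:,0],q[:,1]),-q[:,2]);ph=np.arctan2(-q[:,1],q[:,0])
    return np.c_[K[0,2]+K[0,0]*t*np.cos(ph),K[1,2]+K[0,0]*t*np.sin(ph)]
E
python3 - <<'E'
from h import *
cp=cam("wrist");im=ctrl.camera("wrist")[:,:,::-1].copy()
for t in("saucepan","hob"):
    r=ctrl.cut_out(t,"wrist")
    for d in r[:2]:print(t,d['score'],d['box'])
    cs,_=cv2.findContours(r[0]['region'].astype(np.uint8),0,2);cv2.drawContours(im,cs,-1,(0,0,255) if t=="hob" else (0,255,0),1)
a=np.linspace(0,6.28,90)
for c,col in(((515.2,168.8),(255,0,255)),):
    for rr,z in((80,150),):
        for x,y in w2wpx(np.c_[c[0]+rr*np.cos(a),c[1]+rr*np.sin(a),z+0*a]):cv2.circle(im,(int(round(x)),int(round(y))),0,col,-1)
o=np.array([502.8,21.7]);th=np.radians(-4.63);r_=np.array([[np.cos(th),-np.sin(th)],[np.sin(th),np.cos(th)]])
e=[(165,y) for y in range(280,-281,-10)]+[(x,-280) for x in range(165,-166,-10)]+[(-165,y) for y in range(-280,281,10)]+[(x,280) for x in range(-165,166,10)]
for x,y in w2wpx(np.c_[np.array(e)@r_.T+o,[72]*len(e)]):
    cv2.circle(im,(int(round(x)),int(round(y))),1,(255,255,0),-1)
sp=o+r_@[0,140]
for x,y in w2wpx(np.c_[sp[0]+78*np.cos(a),sp[1]+78*np.sin(a),80+0*a]):cv2.circle(im,(int(round(x)),int(round(y))),0,(0,255,255),-1)
cv2.imwrite("pics/w2.png",im);cv2.imwrite("pics/w2z.png",cv2.resize(im[90:330,310:540],None,fx=2.4,fy=2.4,interpolation=0))
E
```

```text
saucepan 0.84 [484.0, 213.9, 251.4, 170.5]
saucepan 0.52 [57.4, 157.2, 51.1, 140.4]
hob 0.65 [305.4, 190.3, 445.8, 316.4]
```

View pics/w2.png

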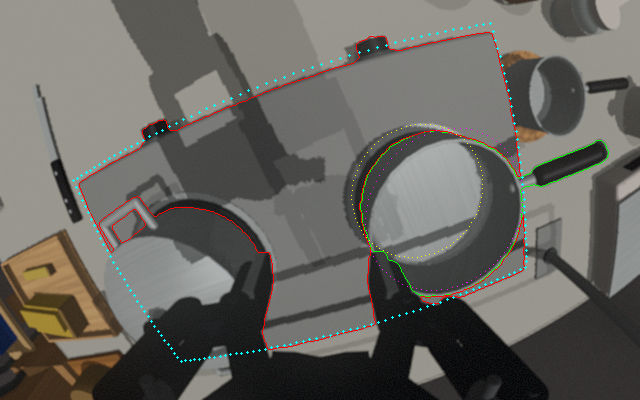

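View pics/w2z.png

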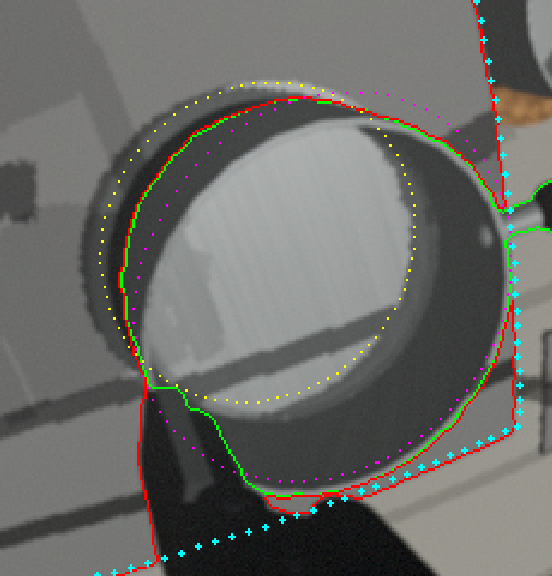

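```bash
python3 - <<'E'
from h import *
from scipy.optimize import least_squares
cp=cam("wrist");im=ctrl.camera("wrist")[:,:,::-1].copy()
# rim
r=ctrl.cut_out("saucepan","wrist")[0]['region'].astype(np.uint8)
cs,_=cv2.findContours(r,0,1);P=max(cs,key=len)[:,0].astype(float)
keep=(P[:,0]<522)&~((P[:,1]>245)&(P[:,0]<425))
W=wpx2w(P[keep],150,cp)
f=least_squares(lambda q:np.hypot(*(W-q[:2]).T)-q[2],[515,169,80],loss='soft_l1',f_scale=1);print("rim",f.x.round(1))
f2=least_squares(lambda q:np.hypot(*(W-q[:2]).T)-80.5,[515,169],loss='soft_l1',f_scale=1);print("rim fixed R",f2.x.round(1),np.abs(f2.fun).mean())
# gray profile for hob edges: use hob mask contour
h=ctrl.cut_out("hob","wrist")[0]['region'].astype(np.uint8)
cs,_=cv2.findContours(h,0,1);Q=max(cs,key=len)[:,0].astype(float)
H=wpx2w(Q,72,cp)
o=np.array([502.8,21.7]);th=np.radians(-4.63);r_=np.array([[np.cos(th),-np.sin(th)],[np.sin(th),np.cos(th)]])
Lh=(H-o)@r_
fr=(Lh[:,0]<-145)&(abs(Lh[:,1])<265)&(Lh[:,0]>-170);
le=(abs(Lh[:,1]-280)<14)&(Lh[:,0]<120)&(Lh[:,0]>-140)
print("front pts",fr.sum(),np.c_[Lh[fr][::12]].round(1).tolist())
print("left pts",le.sum(),Lh[le][::8].round(1).tolist())
K,c,M=cp;print(c)
E
python3 - <<'E'
import cv2
a=cv2.imread("pics/wrist1.png");cv2.imwrite("pics/w1z.png",cv2.resize(a[110:300,320:470],None,fx=4,fy=3.15,interpolation=2))
cv2.imwrite("pics/w1f.png",cv2.resize(a[20:200,60:300],None,fx=3.2,fy=3.2,interpolation=2))
E
```

```text
rim [518.8 166.1  83.5]
rim fixed R [519.2 166.3] 3.8053214827594473
front pts 378 [[-157.5, 264.4], [-157.7, 247.9], [-156.9, 231.8], [-156.3, 216.3], [-157.0, 201.7], [-156.7, 187.2], [-156.6, 173.2], [-157.7, 159.8], [-167.0, 154.0], [-160.1, 118.7], [-156.7, 104.6], [-156.4, 91.6], [-157.3, 79.1], [-156.3, 65.9], [-156.5, 53.0], [-157.7, 40.5], [-157.2, 27.1], [-156.7, 13.7], [-156.5, -0.0], [-157.3, -13.5], [-157.3, -27.7], [-157.5, -42.3], [-156.8, -57.6], [-157.3, -73.1], [-157.0, -89.6], [-166.2, -99.6], [-160.7, -140.2], [-157.2, -156.8], [-156.6, -178.3], [-157.3, -200.5], [-156.0, -225.8], [-157.3, -251.8]]
left pts 149 [[-1.6, 266.5], [10.6, 272.5], [21.5, 277.6], [12.9, 280.4], [2.4, 280.3], [-7.6, 281.9], [-18.2, 280.5], [-28.2, 280.8], [-38.1, 281.2], [-47.9, 281.8], [-57.9, 280.9], [-67.8, 280.3], [-77.2, 281.2], [-86.9, 280.8], [-96.3, 282.0], [-105.9, 281.8], [-115.7, 280.4], [-125.2, 280.5], [-134.7, 280.8]]
[376.82150709  99.70151431 393.86265757]
```

View pics/w1z.png

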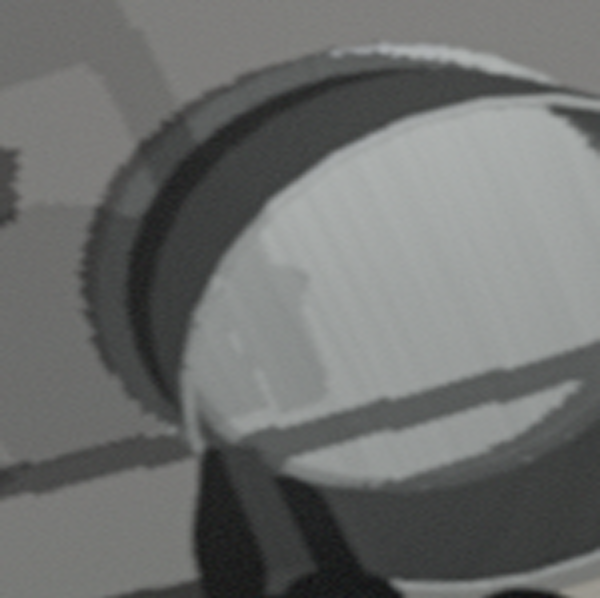

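View pics/w1f.png

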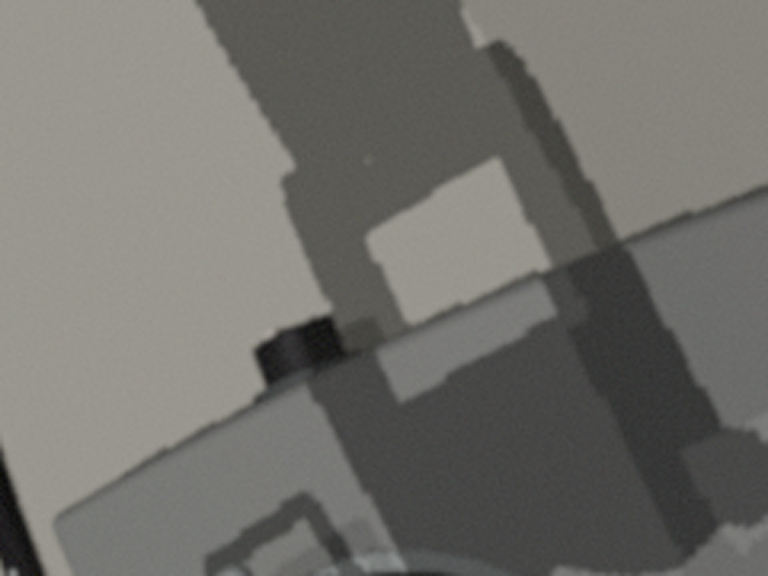

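```bash
python3 - <<'E'
from h import *
from scipy.optimize import least_squares
cp=cam("wrist")
Z=lambda L:np.array(L,float)/[4,3.15]+[320,110]
fit=lambda W,R0:least_squares(lambda q:np.hypot(*(W-q[:2]).T)-(q[2] if R0 is None else R0),[515,165,80][:3 if R0 is None else 2],loss='soft_l1',f_scale=1)
r=ctrl.cut_out("saucepan","wrist")[0]['region'].astype(np.uint8)
cs,_=cv2.findContours(r,0,1);P=max(cs,key=len)[:,0].astype(float)
right=P[((P[:,0]>475)&(P[:,0]<522))|((P[:,1]>270)&(P[:,0]>430)&(P[:,0]<522))]
rim=np.r_[Z([[190,340],[200,300],[230,250],[270,205],[330,162],[400,130],[470,108],[550,97]]),right[::6]]
for R0 in(None,80,79): f=fit(wpx2w(rim,150,cp),R0);print("rim",R0,f.x.round(1),np.abs(f.fun).mean().round(2))
left=P[(P[:,0]<410)&(P[:,1]<245)]
for R0 in(None,80,): f=fit(wpx2w(left,80,cp),R0);print("base",R0,f.x.round(1),np.abs(f.fun).mean().round(2))
W=wpx2w(Z([[335,52],[400,43],[470,52],[545,80]]),80,cp);print("bright edge",W.round(1).tolist());f=fit(W,78);print(f.x)
W=wpx2w(Z([[240,85],[165,140],[105,215],[85,275],[95,345],[140,400]]),80,cp);print("jag",W.round(1).tolist(),fit(W,78).x, fit(np.r_[W,wpx2w(Z([[335,52],[400,43],[470,52],[545,80]]),80,cp)],None).x)
E
```

```text
rim None [523.7 169.7  79.3] 1.0
rim 80 [523.4 168.9] 1.13
rim 79 [523.8 170. ] 0.99
base None [531.  174.3  83.6] 0.45
base 80 [528.4 171.3] 0.55
bright edge [[436.5, 167.3], [440.0, 185.0], [449.7, 202.6], [466.5, 220.5]]
[513.75807631 158.36800245]
jag [[437.4, 139.8], [446.9, 114.9], [464.4, 90.9], [481.9, 78.0], [506.8, 70.8], [531.8, 74.6]] [515.28048328 149.51996311] [519.58504598 155.05928317  84.27278348]
```

```bash
python3 - <<'E'
from h import *
import pickle
from scipy.optimize import least_squares
m=pickle.load(open('m.pkl','rb'))
cs,_=cv2.findContours(m["top","saucepan"].astype(np.uint8),0,1);P=max(cs,key=len)[:,0]
W=px2w("top",P,150);a=np.degrees(np.arctan2(W[:,1]-168,W[:,0]-518))
for lo,hi in((-75,75),(-90,70),(-100,80)):
    k=(a>lo)&(a<hi)
    for R0 in(80,81):
        f=least_squares(lambda q:np.hypot(*(W[k]-q[:2]).T)-R0,[515,168],loss='soft_l1',f_scale=1);print(lo,hi,R0,f.x.round(1),np.abs(f.fun).mean().round(2))
# front half as base z=80
Wb=px2w("top",P,80);ab=np.degrees(np.arctan2(Wb[:,1]-168,Wb[:,0]-518))%360;k=(ab>120)&(ab<240)
for z in(80,150):
  Wz=px2w("top",P,z);f=least_squares(lambda q:np.hypot(*(Wz[k]-q[:2]).T)-80,[515,168]);print("front",z,f.x.round(1))
im=cv2.imread("pics/top0.png");aa=np.linspace(0,6.28,720)
big=cv2.resize(im[110:240,210:400],None,fx=4,fy=4,interpolation=2)
def dr(pts,col):
    for x,y in w2px("top",pts): cv2.circle(big,(int((x+.5-210)*4),int((y+.5-110)*4)),0,col,-1)
for c,col in(((515,169),(255,0,255)),((521,169),(0,255,0))): dr(np.c_[c[0]+80*np.cos(aa),c[1]+80*np.sin(aa),150+0*aa],col)
th=np.radians(-4.63);r_=np.array([[np.cos(th),-np.sin(th)],[np.sin(th),np.cos(th)]])
y=np.linspace(-280,280,900);x=np.linspace(-165,165,500)
for o,col in(((503,21.7),(255,0,255)),((510,21.7),(0,255,0))):
  for e in(np.c_[0*y+165,y],np.c_[0*y-165,y],np.c_[x,0*x+280],np.c_[x,0*x-280]): dr(np.c_[e@r_.T+o,72+0*e[:,0]],col)
cv2.imwrite("pics/tz.png",big)
E
```

```text
-75 75 80 [517.7 169.9] 1.01
-75 75 81 [516.4 170. ] 1.05
-90 70 80 [517.7 170. ] 0.98
-90 70 81 [516.4 170.2] 1.0
-100 80 80 [517.6 169.6] 1.15
-100 80 81 [516.3 169.7] 1.16
front 80 [527.3 171.6]
front 150 [513.6 162.1]
```

View pics/tz.png

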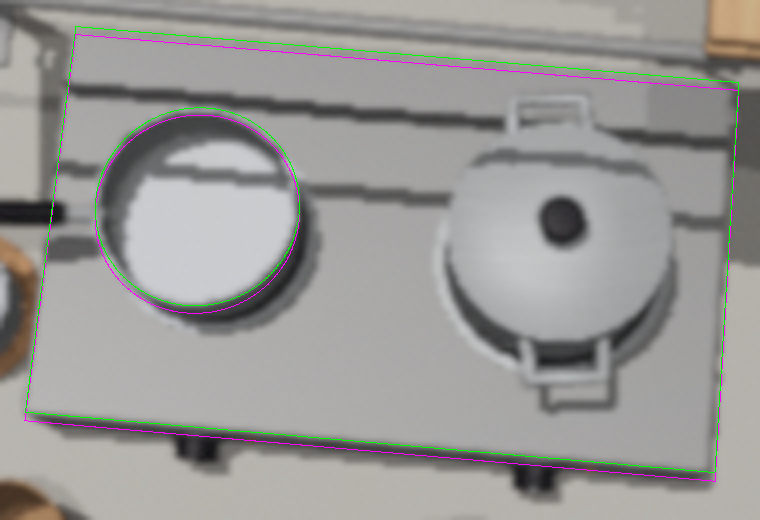

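```bash
python3 - <<'E'
from h import *
C=np.array([522,169.5])
e=px2w("top",np.array([[139,189.5]])/3+[150,100],167)[0];i=px2w("top",np.array([[228,190.5]])/3+[150,100],146)[0]
v=e-i;print("handle",e,i,np.degrees(np.arctan2(v[1],v[0])),np.degrees(np.arctan2(*(e-C)[::-1])))
# wrist view
e=wpx2w([[604,150]],167)[0];i=wpx2w([[533,179]],146)[0];v=e-i;print("wrist",e,i,np.degrees(np.arctan2(v[1],v[0])),np.degrees(np.arctan2(*(e-C)[::-1])))
a=np.radians(-111);w=C+79*np.array([np.cos(a),np.sin(a)])
plan([*w,345],69)
E
```

```text
handle [507.98184156 359.74234571] [513.05705825 272.52020125] 93.33012888130362 94.21426880365235
wrist [514.80165615 359.24172118] [518.25095989 266.31324635] 92.12571939184205 92.17262193729505
pos [452.9  64.5 424.8] zang 66.5 j6 -65.1 F [0.  0.3 0.4] w 51.1 t 2.8667
shift cm [ 7.98 -2.49  4.49] turn -2.5 dist 94.9
```

```bash
python3 - <<'E'
from h import *
for i in range(4):
    ctrl.camera("scene"); s=ctrl.get_state();print(s['position'].round(1),s['ee_rot'].round(1),s['joint_pos'].round(2),s['joint_velocities'].round(1))
E
```

```text
[453.   64.6 424.8] [-69.4  90.   -2.9] [  1.39 -19.04 116.71  -0.    82.3  -65.13] [ 0.3  0.2 -0.1  0.1 -0.  -0.1]
[453.   64.7 424.9] [-61.9  90.    4.6] [  1.41 -19.03 116.71   0.    82.3  -65.13] [ 0.3  0.2 -0.1 -0.1  0.  -0.1]
[453.   64.9 424.8] [-70.9  90.   -4.3] [  1.42 -19.02 116.7   -0.    82.3  -65.14] [ 0.4  0.2 -0.   0.  -0.  -0.1]
[453.1  65.  424.8] [-66.6  90.   -0. ] [  1.44 -19.01 116.7   -0.    82.3  -65.14] [ 0.4  0.1 -0.2  0.1  0.1 -0.1]
```

```bash
python3 -m crank '[[[2.7,-0.8,1.5],-2.5],[[5.3,-1.6,3],-2.5],[[8,-2.5,4.5],-2.5],[[8,-2.5,4.5],-2.5],[[8,-2.5,4.5],-2.5],[[8,-2.5,4.5],-2.5],[[8,-2.5,4.5],-2.5],[[8,-2.5,4.5],-2.5]]'
python3 - <<'E'
from h import *
cv2.imwrite("pics/w3.png",ctrl.camera("wrist")[:,:,::-1])
cv2.imwrite("pics/s3.png",ctrl.camera("scene")[100:300,240:540,::-1])
C=np.array([522,169.5]);a=np.radians(-111);w=C+79*np.array([np.cos(a),np.sin(a)]);print(w)
plan([*w,296],69)
cp=cam("wrist");print(cp[1])
E
```

```text
clock: 3.73
position: [494.1, 96.7, 346.9]
ee_rot: [-65.3, 89.8, 3.8]
force: [-0.7, -1.1, 0.2]
gripper_width: 50.8
[493.68893199  95.74714631]
pos [494.   96.7 346.4] zang 69.1 j6 -64.2 F [-0.2 -0.9  1.2] w 51.0 t 3.8333
shift cm [ 5.04  0.   -0.11] turn 0.1 dist 50.4
[416.48469756 127.91095586 315.35136426]
```

View pics/w3.png

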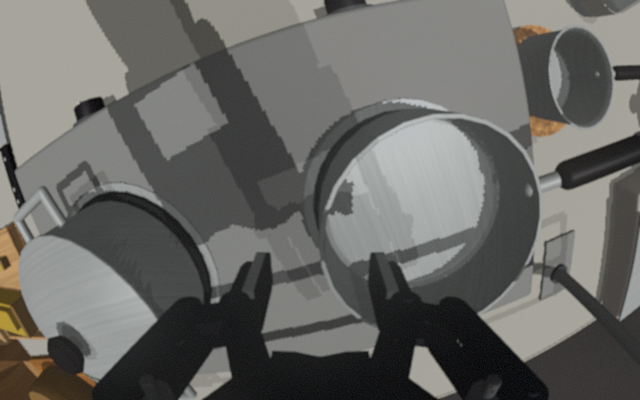

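View pics/s3.png

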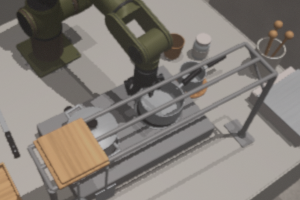

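The wrist view shows the fingertips at (262,255) and (378,255), straddling the near wall at (325,260), with the casserole edge well left of them at (210,260). I'll descend next.

```bash
python3 -m crank '[[[0.8,0,0],0],[[1.6,0,0],0],[[2.4,0,0],0],[[3.2,0,0],0],[[4,0,0],0],[[4.5,0,0],0],[[5,0,0],0],[[5,0,0],0],[[5,0,0],0],[[5,0,0],0]]'
python3 - <<'E'
from h import *
cv2.imwrite("pics/w4.png",ctrl.camera("wrist")[:,:,::-1])
im=ctrl.camera("scene")[:,:,::-1];cv2.imwrite("pics/s4.png",cv2.resize(im[110:270,300:520],None,fx=3.4,fy=3.4,interpolation=2))
im=ctrl.camera("top")[:,:,::-1];cv2.imwrite("pics/t4.png",cv2.resize(im[80:240,190:400],None,fx=3.6,fy=3.6,interpolation=2))
p,M,s=tool();print(p,s['force'])
E
```

```text
clock: 4.67
position: [494.1, 97.0, 295.1]
ee_rot: [-63.6, 90.0, 5.6]
force: [0.7, 0.3, -0.3]
gripper_width: 51.4
[494.13479582  97.01341813 295.32750563] [-0.35487214  0.35772462  0.64987995]
```

View pics/w4.png

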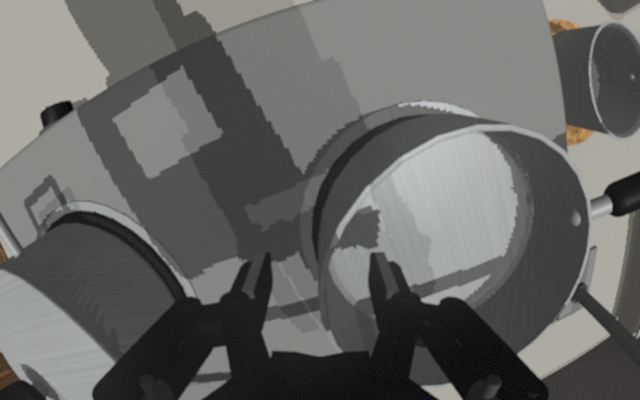

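View pics/s4.png

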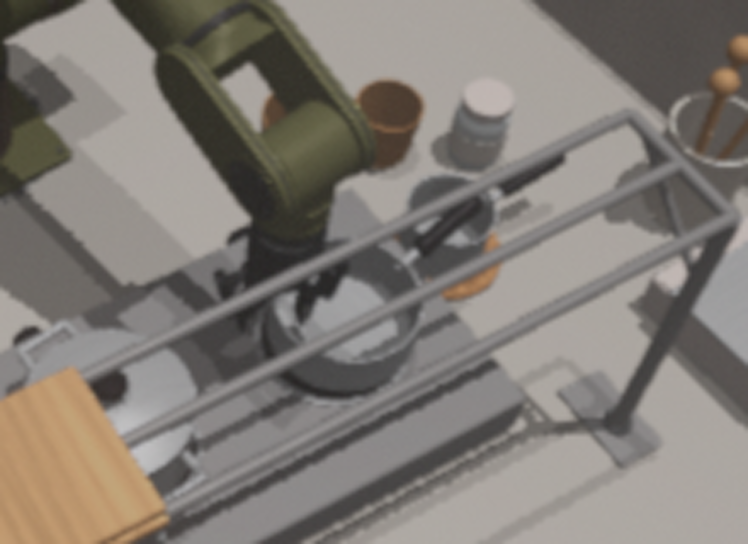

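View pics/t4.png

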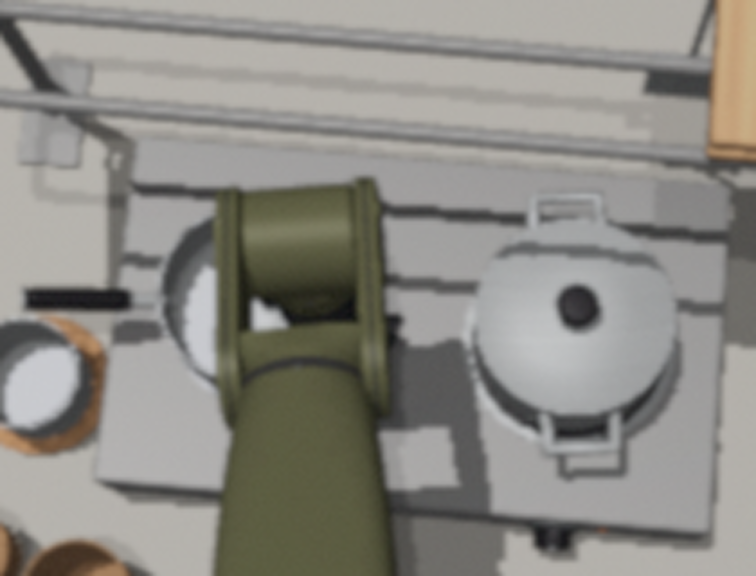

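```bash
python3 -m crank '[[[0,0,0],0],[[0,0,0],0],[[0,0,0],0],[[0,0,0],0],[[0,0,0],0],[[0,0,0],0],[[0,0,0],0],[[0,0,0],0],[[0,0,0],0],[[0,0,0],0]]' -1 50
python3 -m crank '[[[0,0,0],0],[[0,0,0],0],[[0,0,0],0],[[0,0,0],0]]'
python3 - <<'E'
from h import *
cv2.imwrite("pics/w5.png",ctrl.camera("wrist")[:,:,::-1])
p,M,s=tool();print(p,s['force'],s['moment'],np.degrees(np.arctan2(M[1,2],M[0,2])))
E
```

```text
clock: 5.65
position: [494.0, 97.1, 294.9]
ee_rot: [-56.4, 90.0, 12.8]
force: [0.3, 0.0, 2.4]
gripper_width: 2.3
clock: 5.98
position: [494.0, 97.0, 294.9]
ee_rot: [-37.3, 90.0, 31.8]
force: [-0.1, 1.4, 1.8]
gripper_width: 2.3
[493.99167609  97.02522824 294.95626004] [0.35093815 1.96756979 2.40820092] [ 0.13892182 -0.03413418  0.25503288] 69.1624139103682
```

View pics/w5.png

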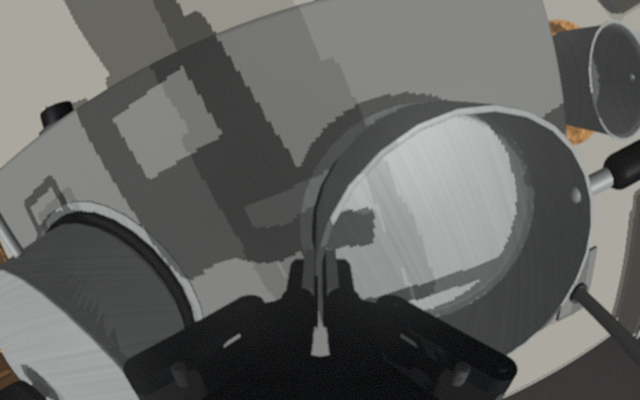

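```bash
python3 - <<'E'
from h import *
cp=cam("wrist");im=cv2.imread("pics/w5.png")
a=np.linspace(0,6.28,400)
def ring(c,r,z,col):
    for x,y in w2wpx(np.c_[c[0]+r*np.cos(a),c[1]+r*np.sin(a),z+0*a]):
        cv2.circle(im,(int(round(x)),int(round(y))),0,col,-1)
ring((522.4,171.8),80,150,(255,0,255));ring((522.4,171.8),80,80,(255,128,0))
ring((520.5,161),78,80,(0,255,255))
cv2.imwrite("pics/w5z.png",cv2.resize(im[80:390,270:640],None,fx=2.1,fy=1.9,interpolation=0))
im=ctrl.camera("scene")[:,:,::-1];cv2.imwrite("pics/s5.png",cv2.resize(im[110:270,300:520],None,fx=3.4,fy=3.4,interpolation=2))
E
```

```text
(no output)
```

View pics/w5z.png

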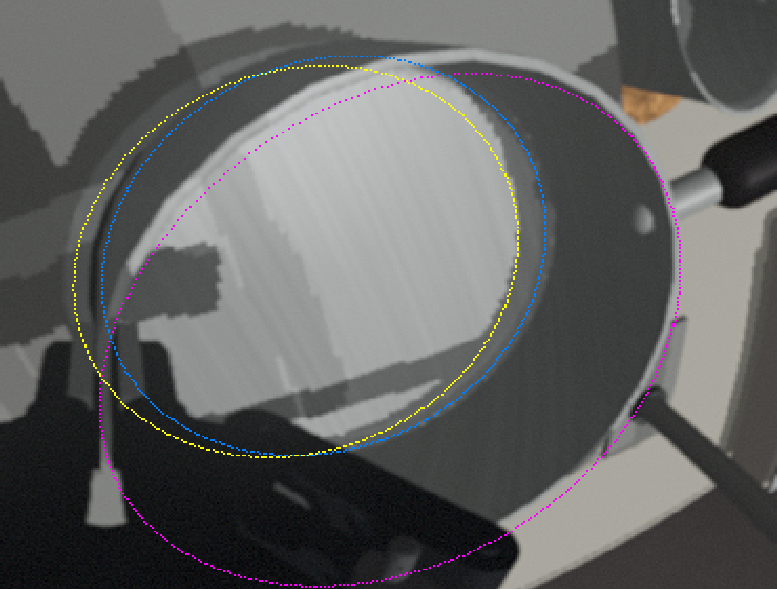

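View pics/s5.png

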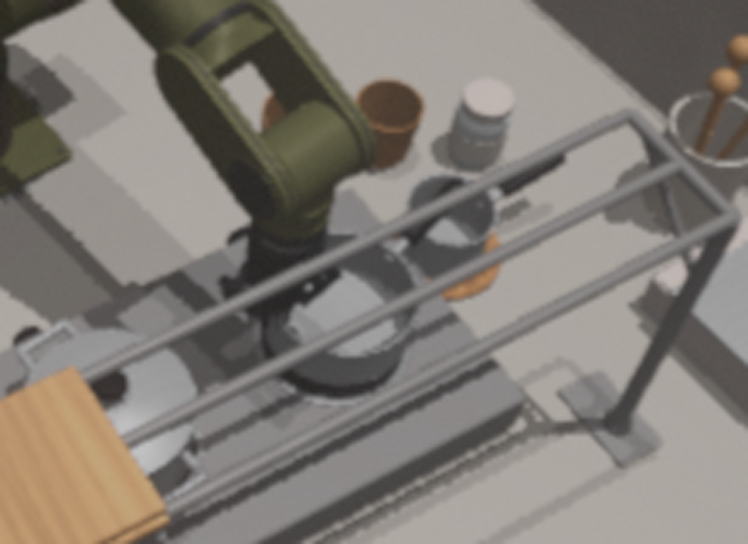

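```bash
python3 - <<'E'
from h import *
from scipy.optimize import least_squares
cp=cam("wrist")
Z=lambda L:np.array(L,float)/[2.1,1.9]+[270,80]
rim=Z([(128,262),(165,200),(230,140),(300,95),(380,65),(470,50),(560,70),(630,120),(663,190),(675,250),(670,330),(640,390),(590,455),(500,520)])
for z in(145,150,155):
  W=wpx2w(rim,z,cp)
  f=least_squares(lambda q:np.hypot(*(W-q[:2]).T)-q[2],[520,170,80]);print(z,f.x.round(1),f.fun.round(1))
# handle: base end of bracket, grip start
W=wpx2w(Z([(672,200),(720,185)]),146,cp);v=W[1]-W[0];print(W,np.degrees(np.arctan2(v[1],v[0])))
r=ctrl.camera("top");
print(ctrl.get_state()['position'])
cv2.imwrite("pics/t5.png",cv2.resize(r[80:240,190:400,::-1],None,fx=3.6,fy=3.6,interpolation=2))
E
```

```text
145 [520.6 174.1  82. ] [ 0.1  0.8  0.1 -0.2 -0.6  0.2  0.   0.2 -1.8 -1.1  2.5  0.9  0.6 -2. ]
150 [516.2 172.2  78.6] [ 0.1  0.8  0.1 -0.2 -0.5  0.2  0.   0.2 -1.7 -1.   2.4  0.9  0.6 -1.9]
155 [511.8 170.3  75.1] [ 0.1  0.8  0.1 -0.1 -0.5  0.2  0.   0.2 -1.6 -1.   2.3  0.9  0.6 -1.8]
[[497.88763359 252.4787624 ]
 [500.66682259 274.73543021]] 82.88232043380773
[493.98001676  97.03174767 294.92954043]
```

View pics/t5.png

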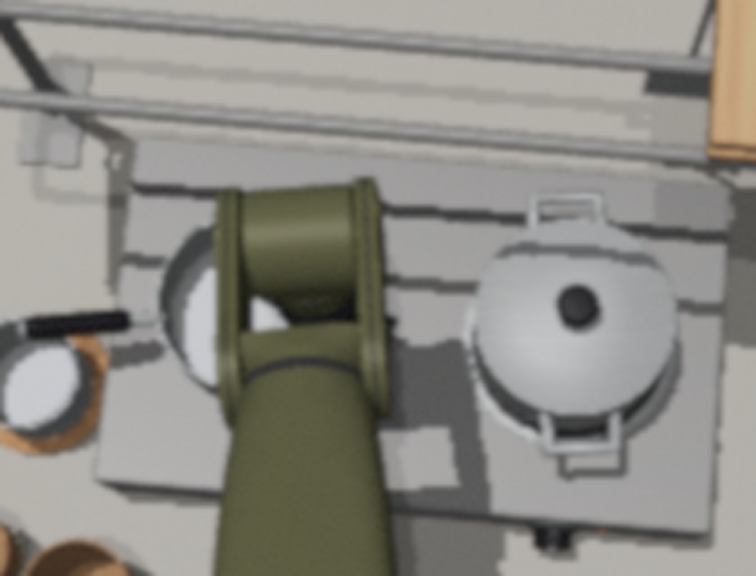

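```bash
python3 - <<'E'
import numpy as np
for t in range(4,41,4):
    a=np.radians(t);print([0,round((6.5-(6.5*np.cos(a)-77.8*np.sin(a)))/10,2),round((77.8-(77.8*np.cos(a)+6.5*np.sin(a)))/10,2)],t)
E
```

```text
[0, np.float64(0.54), np.float64(-0.03)] 4
[0, np.float64(1.09), np.float64(-0.01)] 8
[0, np.float64(1.63), np.float64(0.03)] 12
[0, np.float64(2.17), np.float64(0.12)] 16
[0, np.float64(2.7), np.float64(0.25)] 20
[0, np.float64(3.22), np.float64(0.41)] 24
[0, np.float64(3.73), np.float64(0.61)] 28
[0, np.float64(4.22), np.float64(0.84)] 32
[0, np.float64(4.7), np.float64(1.1)] 36
[0, np.float64(5.15), np.float64(1.4)] 40
```

```bash
python3 -m crank '[[[0,0.25,0],2],[[0,0.55,0],4],[[0,1.1,0],8],[[0,1.65,0.05],12],[[0,2.15,0.1],16],[[0,2.7,0.25],20],[[0,3.2,0.4],24],[[0,3.7,0.6],28],[[0,3.7,0.6],28],[[0,3.7,0.6],28]]'
python3 - <<'E'
from h import *
cv2.imwrite("pics/w6.png",ctrl.camera("wrist")[:,:,::-1])
r=ctrl.camera("top");cv2.imwrite("pics/t6.png",cv2.resize(r[80:240,190:400,::-1],None,fx=3.6,fy=3.6,interpolation=2))
plan([500,100,295],41.2)
E
```

```text
clock: 6.97
position: [461.2, 115.9, 294.9]
ee_rot: [119.9, 89.9, 161.1]
force: [-4.4, 0.9, 5.0]
gripper_width: 2.3
pos [461.4 115.8 294.9] zang 41.2 j6 -33.6 F [-4.8  2.1  6.5] w 2.0 t 7.0667
shift cm [-0.01 -3.73  1.87] turn 0.0 dist 41.7
```

View pics/w6.png

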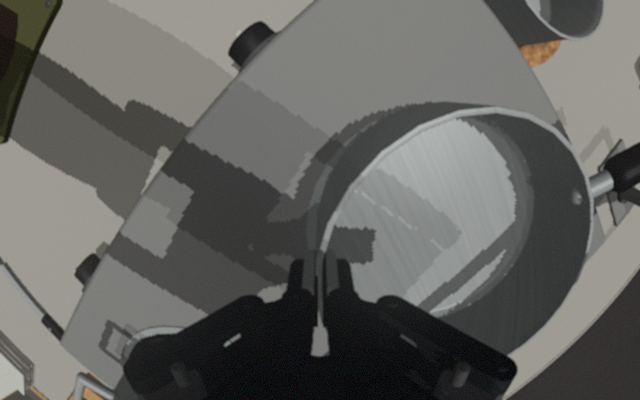

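View pics/t6.png

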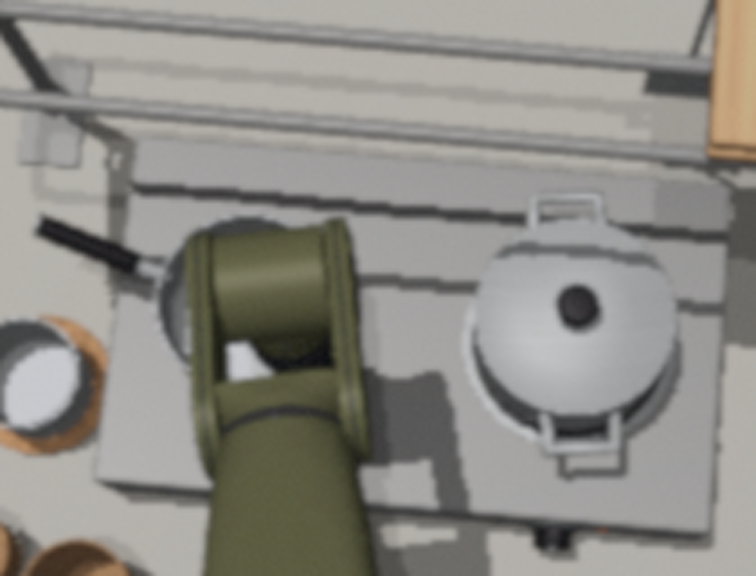

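Works: the handle has swung 28° and the pan hasn't slipped in the grip. I'll carry on.

```bash
python3 -m crank '[[[0,0.55,0],4],[[0,1.1,0],8],[[0,1.65,0.05],12],[[0,2.15,0.1],16],[[0,2.7,0.25],20],[[0,3.2,0.4],24],[[0,3.7,0.6],28],[[0,4.2,0.85],32],[[0,4.7,1.1],36],[[0,5.15,1.4],40]]'
python3 -m crank '[[[0,0.55,0],4],[[0,1.1,0],8],[[0,1.65,0.05],12],[[0,2.15,0.1],16],[[0,2.7,0.25],20],[[0,3.2,0.4],24],[[0,3.7,0.6],28],[[0,4.2,0.85],32],[[0,4.2,0.85],32],[[0,4.2,0.85],32]]'
python3 - <<'E'
from h import *
cv2.imwrite("pics/w7.png",ctrl.camera("wrist")[:,:,::-1])
r=ctrl.camera("top");cv2.imwrite("pics/t7.png",cv2.resize(r[80:240,190:400,::-1],None,fx=3.6,fy=3.6,interpolation=2))
plan([497,235.6,295],-77.4)
E
```

```text
clock: 7.9
position: [438.4, 163.7, 294.9]
ee_rot: [-50.1, 89.9, -49.0]
force: [0.4, -0.7, 3.2]
gripper_width: 2.6
clock: 8.73
position: [446.3, 206.0, 294.9]
ee_rot: [64.1, 89.9, 33.4]
force: [0.9, 2.4, 3.2]
gripper_width: 2.2
pos [446.1 205.8 294.9] zang -30.8 j6 49.2 F [2.1 2.7 2.4] w 2.0 t 8.8333
shift cm [0.   5.16 2.85] turn 46.6 dist 59.0
```

View pics/w7.png

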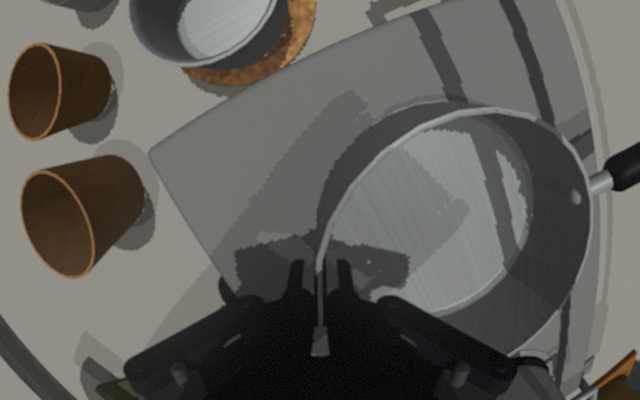

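View pics/t7.png

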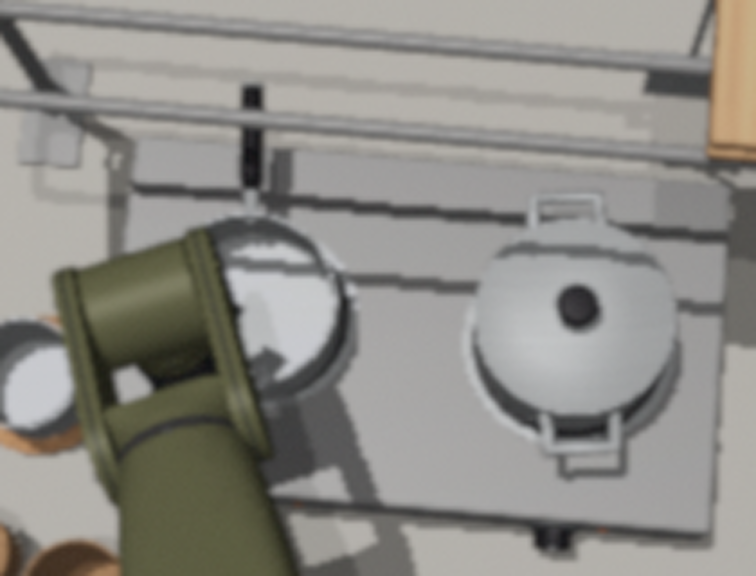

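```bash
python3 - <<'E'
from h import *
r=ctrl.camera("top")[:,:,::-1];x0,y0,k=235,130,10
big=cv2.resize(r[y0:y0+58,x0:x0+62],None,fx=k,fy=k,interpolation=2)
a=np.linspace(-2.6,1.9,500)
def ring(c,R0,z,col):
    for x,y in w2px("top",np.c_[c[0]+R0*np.cos(a),c[1]+R0*np.sin(a),z+0*a]): cv2.circle(big,(int((x+.5-x0)*k),int((y+.5-y0)*k)),1,col,-1)
ring((515.5,172),80,150,(255,0,255));ring((515.5,172),80,80,(255,128,0))
ring((520.5,161),78,80,(0,255,255))
cv2.imwrite("pics/t8.png",big)
E
```

```text
(no output)
```

View pics/t8.png

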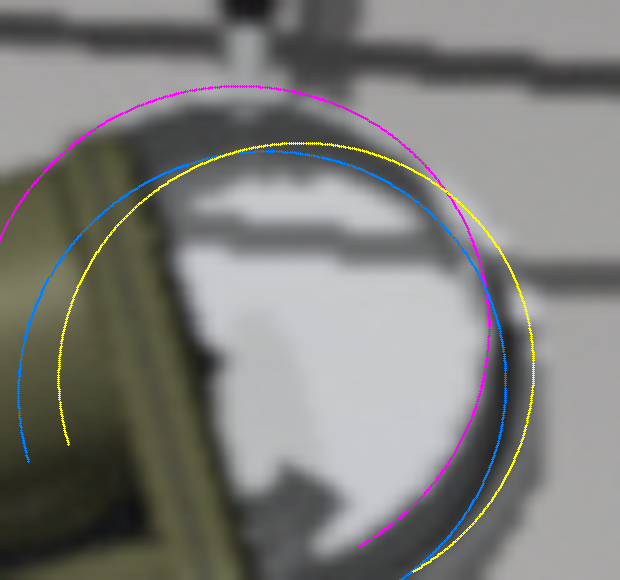

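```bash
python3 - <<'E'
from h import *
P=np.array([[252,188],[253,88]])/3.6+[190,80]
i=px2w("top",P[:1],146)[0];e=px2w("top",P[1:],167)[0];v=e-i
print(i,e,np.hypot(*v),np.degrees(np.arctan2(v[1],v[0])),np.degrees(np.arctan2(*(e-[513,169.5])[::-1])), np.hypot(*(e-[513,169.5])))
h=-2.5
p,M,s=tool();c=np.array([513,169.5]);T=np.array([520.5,160.]);z=np.radians(-30.8)
zz=np.array([np.cos(z),np.sin(z)]);yy=np.array([-zz[1],zz[0]])
for t in range(0,47,5):
    a=np.radians(-t);Rm=np.array([[np.cos(a),-np.sin(a)],[np.sin(a),np.cos(a)]])
    q=c+(T-c)*t/45+Rm@(p[:2]-c);d=q-p[:2];print(t,(d@yy/10).round(2),(d@zz/10).round(2),q.round(1))
E
```

```text
[616.37637296 168.97062282] [701.24929505 167.99299175] 84.87855245799112 -0.6599473140338444 -0.458665026905291 188.25532704739263
0 0.0 0.0 [446.1 205.8]
5 0.62 0.13 [450.3 210.5]
10 1.23 0.31 [455.1 214.8]
15 1.84 0.56 [460.2 218.7]
20 2.43 0.86 [465.9 222.3]
25 3.0 1.21 [471.9 225.4]
30 3.56 1.62 [478.2 228.1]
35 4.08 2.08 [484.8 230.2]
40 4.58 2.59 [491.7 231.9]
45 5.04 3.14 [498.8 233. ]
```

```bash
python3 -m crank '[[[0,0.6,0.13],5],[[0,1.25,0.3],10],[[0,1.85,0.55],15],[[0,2.45,0.85],20],[[0,3,1.2],25],[[0,3.55,1.6],30],[[0,4.1,2.1],35],[[0,4.6,2.6],40],[[0,5.05,3.15],45],[[0,5.05,3.15],45]]'
python3 -m crank '[[[0,0,0],0],[[0,0,0],0]]'
python3 - <<'E'
from h import *
cv2.imwrite("pics/w9.png",ctrl.camera("wrist")[:,:,::-1])
r=ctrl.camera("top");cv2.imwrite("pics/t9.png",cv2.resize(r[80:240,190:400,::-1],None,fx=3.6,fy=3.6,interpolation=2))
plan([498.8,233,295],-75.8)
E
```

```text
clock: 9.72
position: [499.4, 233.1, 294.9]
ee_rot: [105.3, 89.9, 29.4]
force: [3.2, 2.5, 3.0]
gripper_width: 1.8
clock: 9.88
position: [498.8, 232.9, 294.9]
ee_rot: [86.8, 89.9, 11.0]
force: [3.5, 1.9, 1.6]
gripper_width: 1.7
pos [498.7 232.9 294.9] zang -75.8 j6 95.2 F [3.2 1.3 3. ] w 2.1 t 9.9833
shift cm [-0.01  0.01 -0.  ] turn 0.0 dist 0.2
```

View pics/w9.png

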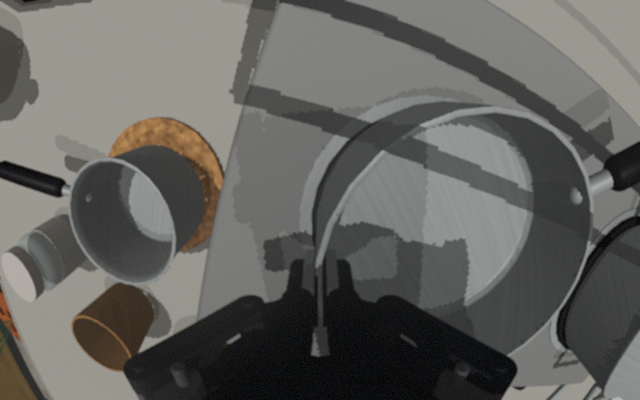

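View pics/t9.png

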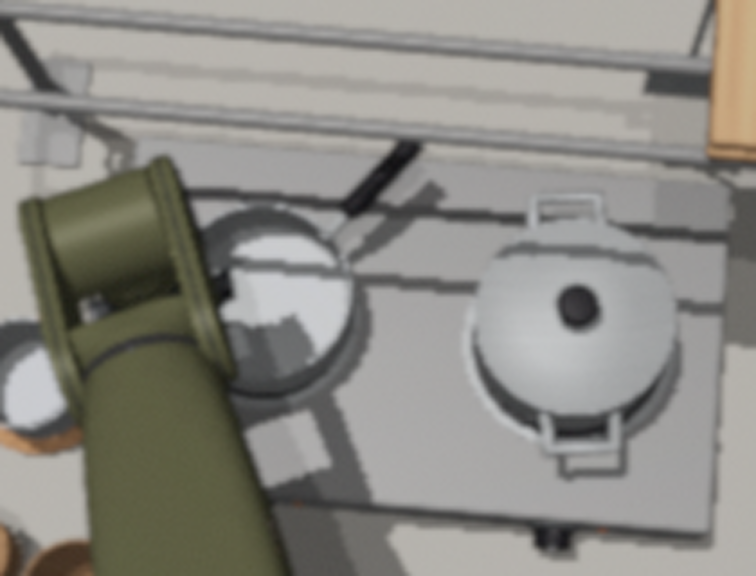

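```bash
python3 - <<'E'
from h import *
im0=cv2.imread("pics/w9.png");k=4;x0,y0=285,75
big=cv2.resize(im0[y0:y0+140,x0:x0+190],None,fx=k,fy=k,interpolation=2);cv2.imwrite("pics/w9r.png",big)
a=np.linspace(0,6.28,1500)
def ring(c,R0,z,col):
    for x,y in w2wpx(np.c_[c[0]+R0*np.cos(a),c[1]+R0*np.sin(a),z+0*a]): cv2.circle(big,(int((x+.5-x0)*k),int((y+.5-y0)*k)),0,col,-1)
ring((520.5,160),80,150,(255,0,255));ring((520.5,160),80,80,(255,128,0))
ring((520.5,160),78,72,(0,255,255))
cv2.imwrite("pics/w9o.png",big)
E
```

```text
(no output)
```

View pics/w9r.png

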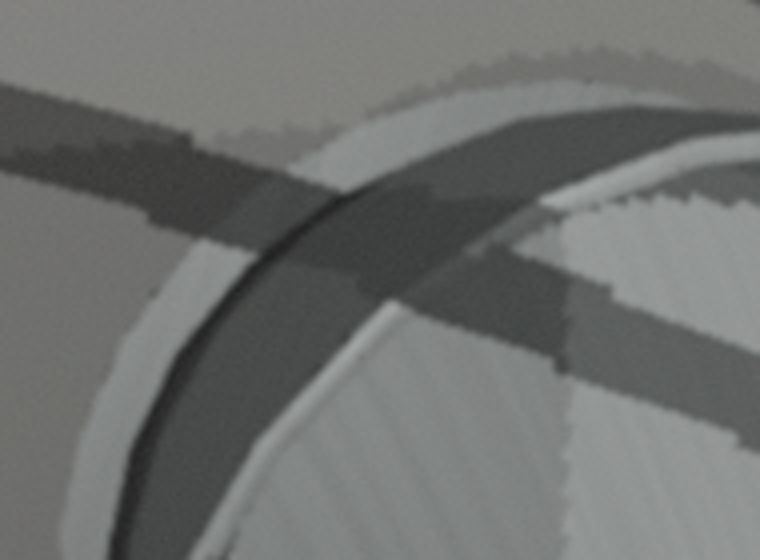

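View pics/w9o.png

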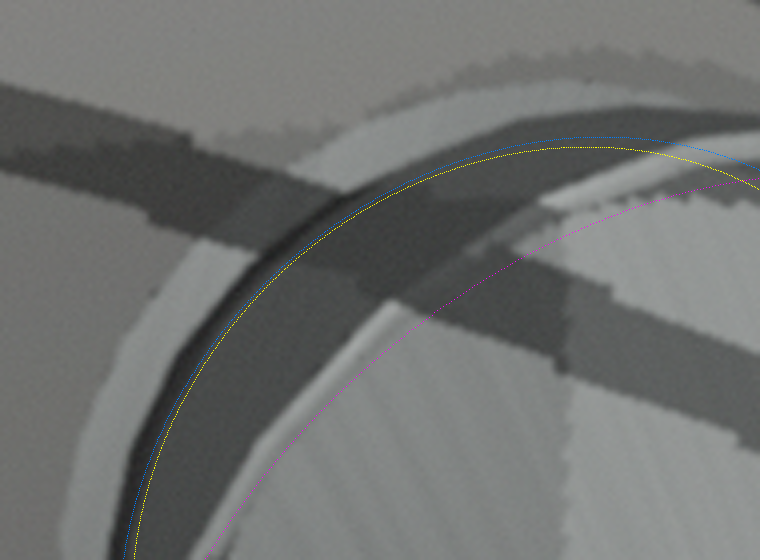

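```bash
python3 - <<'E'
from h import *
from scipy.optimize import least_squares
cp=cam("wrist");Z=lambda L:np.array(L,float)/4+[285,75]-.5
fit=lambda W,R0:least_squares(lambda q:np.hypot(*(W-q[:2]).T)-(q[2] if R0 is None else R0),[515,165,80][:3 if R0 is None else 2])
A=Z([(65,500),(75,440),(115,350),(195,240),(295,165),(370,120),(470,92),(560,82)])
B=Z([(110,540),(135,430),(185,340),(255,260),(345,190),(430,150),(520,120),(630,108)])
for z in(72,80):
    for R0 in(78,None):
        f=fit(wpx2w(A,z,cp),R0);print("plate",z,R0,f.x.round(1),np.abs(f.fun).mean().round(2))
for R0 in(80,78,None):
    f=fit(wpx2w(B,80,cp),R0);print("base",R0,f.x.round(1),np.abs(f.fun).mean().round(2))
W=wpx2w(A,80,cp);V=wpx2w(B,80,cp);print(W.round(1).tolist(),V.round(1).tolist())
print(cp[1])
E
```

```text
plate 72 78 [526.1 172.7] 0.66
plate 72 None [521.4 165.5  85.8] 0.29
plate 80 78 [526.5 173.1] 0.34
plate 80 None [523.9 169.2  82.2] 0.28
base 80 [523.4 162.9] 0.49
base 78 [524.7 164.7] 0.63
base None [520.8 159.1  84.2] 0.41
[[519.1, 250.9], [529.0, 251.6], [544.3, 249.0], [563.6, 241.5], [578.3, 230.1], [587.9, 221.0], [596.5, 207.5], [602.4, 194.3]] [[514.3, 242.4], [532.8, 243.0], [548.4, 239.1], [562.9, 232.1], [576.7, 221.8], [586.2, 211.0], [594.8, 198.8], [602.3, 182.1]]
[582.83223797 254.76992911 264.20361881]
```

```bash
python3 - <<'E'
from h import *
from scipy.optimize import least_squares
I=np.array([[436.5,167.3],[440,185],[449.7,202.6],[466.5,220.5]])
cp=cam("wrist");Z=lambda L:np.array(L,float)/4+[285,75]-.5
A=wpx2w(Z([(65,500),(75,440),(115,350),(195,240),(295,165),(370,120),(470,92),(560,82)]),80,cp)
W=np.r_[I,A]
f=least_squares(lambda q:np.hypot(*(W-q[:2]).T)-q[2],[515,165,80]);print(f.x,f.fun.round(1))
f=least_squares(lambda q:np.hypot(*(W-q[:2]).T)-78,[515,165]);print(f.x,f.fun.round(1))
# top view zoom, no overlay, + casserole plate
r=ctrl.camera("top")[:,:,::-1];k=10
cv2.imwrite("pics/t10.png",cv2.resize(r[130:200,238:305],None,fx=8.5,fy=8.5,interpolation=2))
h=cv2.imread("pics/top0.png");cv2.imwrite("pics/t10b.png",cv2.resize(h[130:200,228:300],None,fx=8.5,fy=8.5,interpolation=2))
E
```

```text
[523.97935992 165.16845224  84.88245218] [ 2.6  1.4 -1.7 -5.1  1.   1.7  1.4  1.1 -0.2  0.  -0.9 -1.2]
[522.620861   174.20624214] [ 8.4  5.3  0.3 -5.2 -1.3 -0.4 -0.1  0.8  0.9  2.4  3.   4.3]
```

View pics/t10.png

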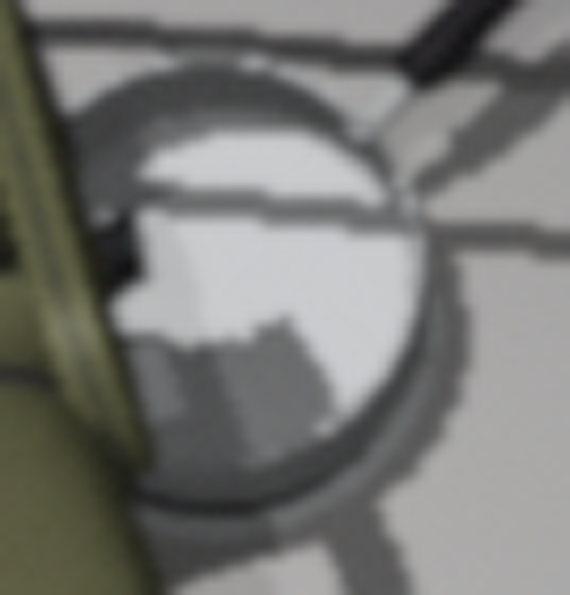

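View pics/t10b.png

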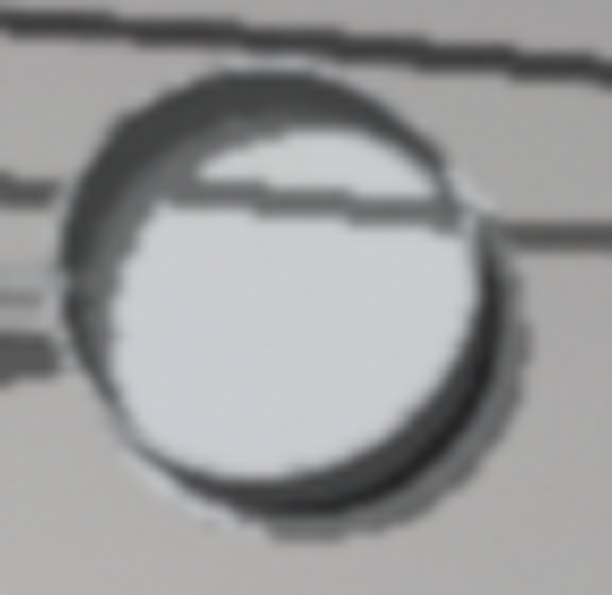

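The handle now lies over the back half in the gap, and both cameras put the pan within about 4 mm of the plate centre. I'll release it, rise straight up and re-measure.

```bash
python3 -m crank '[[[0,0,0],0],[[0,0,0],0],[[0,0,0],0],[[0,0,0],0],[[0,0,0],0],[[0,0,0],0]]' 0.1
python3 -m crank '[[[-0.5,0,0],0],[[-1.5,0,0],0],[[-3,0,0],0],[[-4.5,0,0],0],[[-6,0,0],0],[[-8,0,0],0],[[-10,0,0],0],[[-10,0,0],0],[[-10,0,0],0]]'
python3 - <<'E'
from h import *
cv2.imwrite("pics/w11.png",ctrl.camera("wrist")[:,:,::-1]);print(cam("wrist"))
plan([440,240,400],-75.8)
E
```

```text
clock: 10.53
position: [498.5, 233.1, 294.4]
ee_rot: [-82.0, 90.0, -157.9]
force: [0.6, 0.3, -0.7]
gripper_width: 47.1
clock: 11.28
position: [499.0, 233.2, 397.2]
ee_rot: [95.2, 89.8, 19.3]
force: [-0.0, -1.5, -0.8]
gripper_width: 47.2
(array([[309.70691629,   0.        , 319.91030532],
       [  0.        , 309.70691629, 201.39549597],
       [  0.        ,   0.        ,   1.        ]]), array([582.80513045, 254.82293255, 364.55622496]), array([[ 2.44333423e-01,  9.15934802e-01,  3.18378102e-01],
       [-9.69691054e-01,  2.30564118e-01,  8.08668512e-02],
       [ 6.62197005e-04, -3.28486872e-01,  9.44508304e-01]]))
pos [498.6 233.1 395.3] zang -75.8 j6 95.3 F [ 0.1  0.1 -0.9] w 46.9 t 11.3333
shift cm [-0.48 -5.52 -2.1 ] turn -0.0 dist 59.2
```

View pics/w11.png

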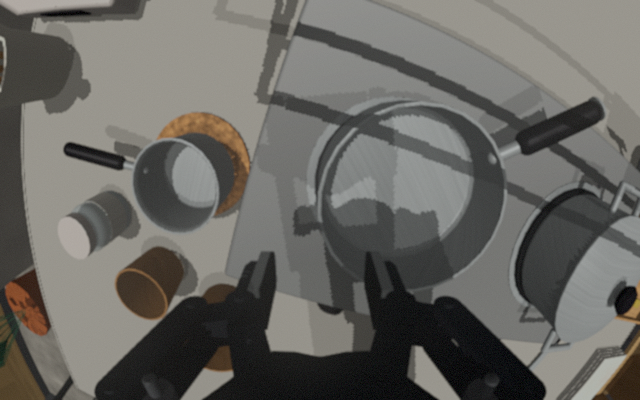

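```bash
python3 -c "
from h import *
plan([330,-300,440],-75.8)"
```

```text
pos [498.6 233.1 395.3] zang -75.8 j6 95.3 F [ 0.1  0.1 -0.9] w 46.9 t 11.3333
shift cm [ -4.51 -29.39  47.56] turn -0.0 dist 560.9
```

```bash
python3 -m crank '[[[-4,-2,1],0],[[-4.5,-5,5],0],[[-4.5,-7,9],0],[[-4.5,-9,13],0],[[-4.5,-11.5,17],0],[[-4.5,-14,21],0],[[-4.5,-16,25],0],[[-4.5,-18,29],0],[[-4.5,-20,32],0],[[-4.5,-22,35],0]]'
python3 -m crank '[[[0,-2.5,4],0],[[0,-5,8],0],[[0,-7.5,12.5],0],[[0,-7.5,12.5],0],[[0,-7.5,12.5],0],[[0,-7.5,12.5],0],[[0,-7.5,12.5],0]]'
python3 - <<'E'
from h import *
from scipy.optimize import least_squares
r=ctrl.camera("top")[:,:,::-1].copy();cv2.imwrite("pics/top12.png",r)
m=ctrl.cut_out("saucepan","top")[0];print(m['score'],m['box'])
cs,_=cv2.findContours(m['region'].astype(np.uint8),0,1);P=max(cs,key=len)[:,0]
W=px2w("top",P,150);a=np.degrees(np.arctan2(W[:,1]-160,W[:,0]-520))
k=((a>-25)&(a<90))|((a>-100)&(a<-65))
for R0 in(80,81):
    f=least_squares(lambda q:np.hypot(*(W[k]-q[:2]).T)-R0,[520,160],loss='soft_l1',f_scale=1);print(R0,f.x.round(1))
x0,y0,kk=215,105,4
big=cv2.resize(r[y0:y0+130,x0:x0+190],None,fx=kk,fy=kk,interpolation=2)
aa=np.linspace(0,6.28,900)
def dr(pts,col):
    for x,y in w2px("top",pts): cv2.circle(big,(int((x+.5-x0)*kk),int((y+.5-y0)*kk)),0,col,-1)
dr(np.c_[520.5+80*np.cos(aa),160+80*np.sin(aa),150+0*aa],(0,255,0))
cv2.imwrite("pics/t12.png",big)
r=ctrl.camera("scene")[:,:,::-1];cv2.imwrite("pics/s12.png",r)
print(ctrl.get_state()['position'],ctrl.get_state()['force'])
E
```

```text
clock: 12.17
position: [376.7, -140.4, 438.2]
ee_rot: [-132.7, 89.9, 151.5]
force: [1.2, -0.3, -0.1]
gripper_width: 46.9
clock: 12.75
position: [335.8, -278.0, 438.5]
ee_rot: [-160.3, 89.9, 123.9]
force: [-0.5, -0.2, -0.3]
gripper_width: 47.1
0.29 [413.6, 258.4, 11.6, 69.7]
80 [520. 160.]
81 [520. 160.]
[ 336.20973322 -277.42768167  439.3155986 ] [0.45634251 0.02860213 0.31278564]
```

View pics/t12.png

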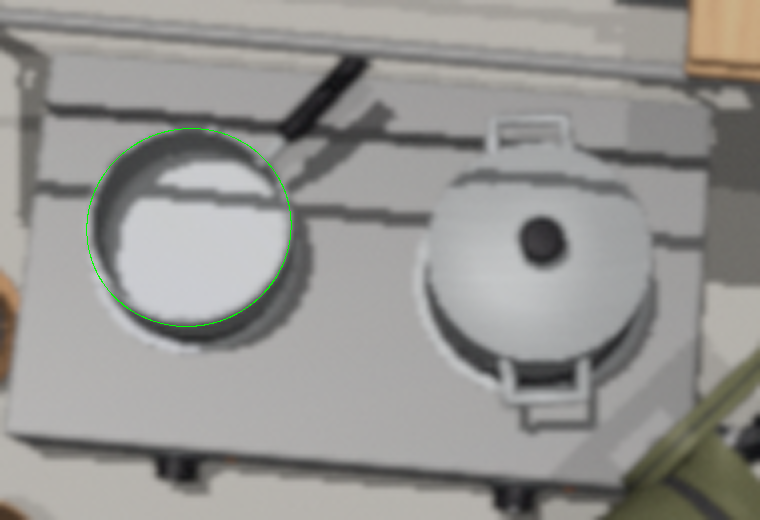

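View pics/s12.png

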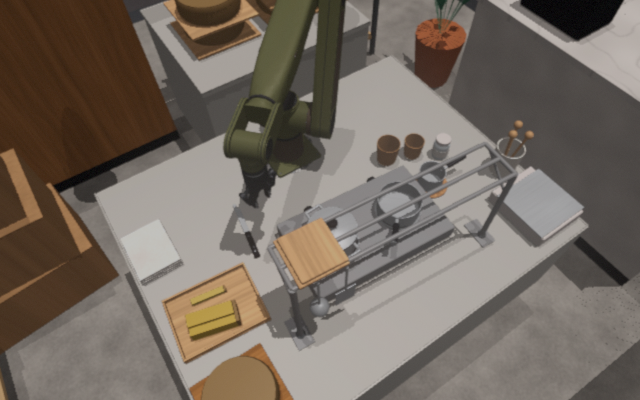

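```bash
python3 - <<'E'
from h import *
from scipy.optimize import least_squares
ctrl.camera("top")
o=np.array([509,22.]);th=np.radians(-4.63);r_=np.array([[np.cos(th),-np.sin(th)],[np.sin(th),np.cos(th)]])
for t in("saucepan","handle_end","handle_grip"):
  for m in ctrl.cut_out(t,"top")[:3]:
    print(t,round(m['score'],2),np.round(m['box'],1))
    if abs(m['box'][0]-270)<35 and abs(m['box'][1]-155)<30:
      cs,_=cv2.findContours(m['region'].astype(np.uint8),0,1);P=max(cs,key=len)[:,0]
      W=px2w("top",P,150);a=np.degrees(np.arctan2(W[:,1]-160,W[:,0]-520))
      k=((a>-25)&(a<85))|((a>-85)&(a<-65))
      f=least_squares(lambda q:np.hypot(*(W[k]-q[:2]).T)-80,[520,160],loss='soft_l1',f_scale=1);print("rim back half",f.x.round(1),"hob frame",(r_.T@(f.x-o)).round(1))
      E=px2w("top",P,167);d=np.hypot(*(E-f.x).T);e=E[d.argsort()[-6:]].mean(0);print("end",e.round(1),d.max().round(1),"hob",(r_.T@(e-o)).round(1))
for m in ctrl.cut_out("casserole","top")[:1]:
    cs,_=cv2.findContours(m['region'].astype(np.uint8),0,1);P=max(cs,key=len)[:,0];print(m['box'])
    W=px2w("top",P,172);f=least_squares(lambda q:np.hypot(*(W-q[:2]).T)-q[2],[495,-115,87],loss='soft_l1',f_scale=1);print("cass",f.x.round(1))
E
```

```text
saucepan 0.85 [270.9 154.1  67.6  70.8]
rim back half [521.3 159.4] hob frame [  1.2 137.9]
end [649.5  21.9] 190.8 hob [140.   11.2]
handle_end 0.67 [271.6 156.1  69.8  70.4]
rim back half [519.9 157.9] hob frame [-1.000e-01  1.364e+02]
end [648.9  27.7] 186.0 hob [139.   16.9]
handle_end 0.52 [304.  176.8 177.  111.5]
rim back half [607.9  94.2] hob frame [92.8 79.9]
end [ 320.7 -178.4] 398.9 hob [-171.6 -214.9]
[350.1, 167.6, 59.4, 75.7]
cass [ 490.8 -112.3   90.7]
```

```bash
python3 - <<'E'
from h import *
ctrl.camera("top");print([np.round(m['box'],1) for m in ctrl.cut_out("milk_pan","top")[:1]])
s=ctrl.get_state();print(s['clock'],s['force'].round(1),s['joint_velocities'].round(1))
print(ctrl.finish_job())
E
```

```text
[array([182.7, 185.1,  69.6,  33. ])]
13.25 [-0.7 -0.5  0.3] [-0.2  0.2 -0.1 -0.   0.1  0. ]
the job is handed in; nothing more can be done
None
```

The job is handed in at about 13 s. My last checks put the saucepan centred on its hotplate, with its handle over the back half of the hob, in the gap beside the casserole.

**Not done as asked:** I did not take the pan by its handle. The moves could only shift the tool and turn it about its own pointing axis, so it stayed upright and could not follow the handle under the rack. I gripped the pan's near wall instead and slid it round by the back without lifting it, about 145° in all, recentring it in the last part. Then I let go, rose straight up and moved away.

**Last checks in the top view, in the hob frame:**
- **Pan centre:** about (0 to 1, 137) mm, against a target of (0, 140).
- **Handle end:** about (140, 14) mm, inside the required zone and about 200 mm from the casserole's centre.
- **Casserole and milk pan:** detection boxes within 2 pixels (about 6 mm) of the start.
- **Bystanders:** not measured again; in the scene view they look where they were.
- **Robot:** the wrist force was under 7 N in every reading, and at the end it was about zero with the arm clear of everything.

**Disagreements and failures:**
- When I closed the jaws, the pan turned about 5° and moved about 6 mm before the swing.
- The cameras disagreed on the pan's and plate's positions by 3 to 8 mm. The wrist view's bright ring round the plate, taken as 156 mm across, put the plate about 10 mm from the pan. It fitted better as a larger trim ring, which agreed with the hob outline to about 4 mm.
- The pan detector once returned something else with a low score, so I discarded that fit.

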